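# Close the enclosure: cover home, two quarter-turn locks

### The arm

A 6-joint arm with a two-finger parallel gripper is mounted at the origin on a cart in front of the work surface, level with it; the furniture and walls round the work are solid. World frame = base frame: x ahead of the robot, y to its left, z up, the work surface at z = 0. Lengths are in mm, angles in degrees, forces in N, time in s.
With the tool pointing down it reaches from about 300 to 850 mm from the base axis. Payload 4.2 kg.
Tool frame: the origin (TCP) lies midway between the tips of the shut fingers; the grasp point (between the pads) lies pinch_z behind it (pinch_z is the distance from the TCP to the grasp point, in mm); z points along the fingers, y is the line along which they close (so a half turn about z gives the same grasp; the last joint's range is limited). The gripper opens to 91 mm and grips with 3 to 60 N. Pads are 32 mm wide; open, the fingers measure 118 mm over their backs; the gripper's body (76 mm by 178 mm) begins 60 mm behind the grasp point.
Start: joints at [-68.583, 18.312, 89.639, -0, 72.044, -1.146], TCP at [220.632, -531.003, 213.976] pointing down, gripper open.
Joint ranges: [-177.97, 177.97], [-48.28, 115.42], [12.27, 149.76], [-77.06, 257.06], [2.81, 150.46], [-146.56, 146.56]. Speed limits (degrees/s): [147.25, 147.25, 180, 180, 180, 180].

### API

Orientations are given as [roll, pitch, yaw] about the fixed x, y, z axes, in that order (R = Rz(yaw) Ry(pitch) Rx(roll)).
In Python, from workcell import state, grab_frame, job_done, masks_of, landmark_of, pinch_z gives the robot as it stands. The module is installed in compiled form; this text tells all that it offers.
- The arm moves only by the tool move_arm, never from a script. Its argument "plan" is a list of rows, each an object of numbers: "x", "y", "z": the shift along the tool's x, y, z in mm; "rx", "ry", "rz": the turn, a rotation vector about the tool's x, y, z in rad. A call has 1 to 10 rows; each row shifts and turns the commanded pose from where the row before left it, along the tool's axes as they then stand; what a row does not reach is not made up. A row lasts 1/10 s, in which the tool goes at most 50 mm and 8.59 degrees, less where a joint would pass 70% of its speed; a pose out of reach is approached as far as the arm can. A call is refused whole if a number of a shift passes 50 or a number of a turn 0.15, either way. A call with a gripper value outside its range is refused whole. "grip" is the opening, from 0 (shut) to 1 (fully open), set as the call begins (left out, the last holds). The fingers move at their own pace and stop on an object; "squeeze" is the grip in N (left out, the last holds). Time passes only in rows, so rows that do not move let the fingers close. It gives the time, the measured TCP pose, the force, the opening and the grip force at its end, in the units of the state.
- state(): the state, without advancing time (a new reading comes with each control period).
- grab_frame(name): name is "scene" or "top"; returns a dict with "img" (384x512x3 uint8, red, green, blue), "z_map" (384x512 float32, mm along the optical axis (not along the pixel's ray), 0 where there is no reading), "fx", "fy", "cx", "cy" (pixels), "rvec" (rotation vector, rad) and "tvec" (3), from world to camera coordinates, as OpenCV has them. Camera axes: x right, y down, z forward; pixel columns grow to the right and rows downward; lengths in mm; the calibration is good to about 2 mm. A picture is of the moment at which its call begins.
- job_done(): hands the job in; it is judged then, once.
Trained networks look in the newest picture that a camera, given by its name, has taken for a name from the list of things; names that differ only in an ending like _2 or _b are one class to them, and where a whole thing is asked for, a point or a joint stands for the part that bears it (a point fixed in the world has none). Each returns a list of dicts, best first, with "p" (0 to 1); they miss things now and then, are a little off and sometimes report something else, mostly with a low value. They report only what shows in the picture. A call takes as long as a camera call.
- masks_of(camera, label): "pixels" (384x512 bool, what is visible of it) and "box" ([centre column, centre row, width, height] in pixels, round what is visible of it).
- landmark_of(camera, label): "point" ([column, row] in pixels: a listed point, or the origin of a listed thing).
The state is a dict: "time_s": time; "qpos": joint angles; "qvel": joint speeds; "effort": joint torques, N m; "ee_pos": TCP position; "ee_rot": TCP orientation; "force": force on the tool from outside, world axes, zero at the start; "torque": the same for the moment, N m; "gripper_width": finger opening in mm; "gripper_force": force on a finger pad.
Only numpy, scipy, OpenCV 4.12 (cv2) and the standard library are available. Lean on these libraries where they do the work, as an engineer would, in place of code of your own. Each camera call takes 0.05 s, during which the arm holds its last target. There are 200 camera calls.

### The job

Close the grey terminal enclosure: slide its loose vented cover square and fully home into the corner made by the rear stop, with its hem, and the left lip, before you turn any lock. Then take the torque screwdriver with the thick handle from the rack and, with its blade in the slots (do not turn or press the locks with the hand), turn both locks clockwise to their stops so that their tongues hold the cover's front edge. Finally stand the screwdriver back in its rack hole, and leave the two small cartons and the pliers where they lie.

Things in the scene. Friction and masses are not known exactly. Their poses are not given: they have to be found in the camera images.
- enclosure: Fixed grey sheet-steel enclosure, 180 x 200 mm, lying on its back right of the tall monitor; origin at the centre of its underside, x to the rear, y to the left. Its flat rim, open at the front and right, is at z = 52 mm. The front flange (x = -90 to -34 mm) carries the two locks, with free space between them at y = -15 to +35 mm. Small ears and studs at its sides lie below the rim.
- fence_corner (a point): Fence corner, at (76, 88, 52) mm in the enclosure's frame, same axes: rear stop (face x = 76) and left lip (face y = 88) meet here at rim height; both stand 13.5 mm above the rim. Over the rear stop a 2.5 mm thick hem reaches 8 mm forward, its underside 13.5 mm above the rim: the cover's rear edge slides under it.
- cover: Loose vented aluminium cover on the rim, 110 (x) x 160 (y) x 9 mm, about 0.45 kg, slides with friction; origin at the centre of its underside, x to the rear. Starts 8 to 14 mm short of the rear stop, 8 to 20 mm short of the left lip, a little askew. Home: origin at (21, 8, 52) mm in the enclosure's frame. Its right edge, and its front edge between the locks, are free to push on.
- cover_corner (a point): The cover's rear left corner, on its underside; at (55, 80, 0) mm from the cover's origin. It meets fence_corner when the cover is home. Pushed at one edge only, the cover can stay askew: pushing rearward, leftward and rearward again (some 10 N against the fence) squares it.
- lock_left (a joint): Angle of the left lock, rad. 0 = open, tongue pointing left along the front; grows when turned clockwise seen from above; 1.5 = stop, closed, tongue pointing to the rear over the cover's front edge. Starts at 0 to 0.2. Light friction (0.08 N m); stays where it is left. Upright pivot at (-68, 50) mm in the enclosure's frame.
- lock_left_slot (a point): Centre of the flat top of the left lock's screw head, 75 mm above the table: 28 mm diameter, straight slot right across, 6 mm wide (flared to 9 at the mouth), 6 mm deep. Site x runs along slot and tongue, z up. The tongue, 43 mm long, passes 2.5 mm over the cover; a shoulder of 31 mm radius under it passes 3 mm before a cover that is home and jams on one that is not.
- lock_right (a joint): Angle of the right lock, rad; same sense, range and start as lock_left (0 = open, tongue pointing left; 1.5 = closed, tongue to the rear). Pivot at (-68, -60) mm in the enclosure's frame.
- lock_right_slot (a point): Centre of the flat top of the right lock's screw head; same shape, height and axes as lock_left_slot.
- driver_rack: Fixed rack, 104 (x) x 60 (y) mm, a 20 mm thick grey deck with its top 90 mm high on four posts; origin at the centre of its underside. The large hole (26 mm, through the deck, at x = -25 mm) holds the torque screwdriver; the small hole (12 mm, at x = +28 mm) is empty.
- driver_grip (a point): Grip point of the torque screwdriver (0.23 kg, upright in the rack): on the axis, mid-handle, 142 mm above the blade's tip. Site y points up the axis, x (level) along the blade's width, z (level) across the blade; x is parallel to the rack's x at the start. Ten-sided handle, 36 mm along x, 31 mm between flat faces along z (grip these), from 47 mm below to 43 mm above this point.
- driver_tip (a point): Middle of the blade's lower edge, axes as driver_grip; 7 mm above the table in the rack. Flat blade 16 mm wide (x), 2 mm thick, 13 mm long under a 7 mm shank; a 22 mm sleeve begins 57 mm above the tip and stands in the rack hole; a 37 mm collar, 83 mm above the tip, rests on the deck.
- ferrule_box: Bystander: brown carton 60 x 90 x 46 mm behind the enclosure, loose; origin at the centre of its underside.
- fuse_box: Bystander: white carton 50 x 70 x 30 mm behind the enclosure, loose; origin at the centre of its underside.
- pliers: Bystander: long-nose pliers, 53 x 139 x 11 mm, lying loose between the enclosure and the rack, toward the rear; origin at the centre of the underside.

How it is judged (in metres and radians):
On the way, in this order (a step that is already met when the one before it is completed fails the run):
1. the cover is home in the fence corner, both locks still open (x of cover_corner in the frame of fence_corner above -0.0025 m and y of cover_corner in the frame of fence_corner above -0.0025 m and z of cover_corner in the frame of fence_corner below 0.004 m and angle between the x axis of cover and the x axis of fence_corner, either way round below 0.02 rad and value of joint each of lock_left, lock_right below 0.6 rad), for 0.2 s.
2. one lock is shut over the cover that is home, the screwdriver's blade still in its slot (x of cover_corner in the frame of fence_corner above -0.0025 m and y of cover_corner in the frame of fence_corner above -0.0025 m and z of cover_corner in the frame of fence_corner below 0.004 m and angle between the x axis of cover and the x axis of fence_corner, either way round below 0.02 rad and ((value of joint lock_left above 1.3 rad and distance between driver_tip and lock_left_slot below 0.012 m) or (value of joint lock_right above 1.3 rad and distance between driver_tip and lock_right_slot below 0.012 m))), for 0.1 s.
3. both locks are shut, the blade still in the slot of the last (x of cover_corner in the frame of fence_corner above -0.0025 m and y of cover_corner in the frame of fence_corner above -0.0025 m and z of cover_corner in the frame of fence_corner below 0.004 m and angle between the x axis of cover and the x axis of fence_corner, either way round below 0.02 rad and value of joint each of lock_left, lock_right above 1.3 rad and (distance between driver_tip and lock_left_slot below 0.012 m or distance between driver_tip and lock_right_slot below 0.012 m)), for 0.1 s.
At the end, for the whole second after the job is handed in: The cover's rear left corner is within 2.5 mm of the rear stop and of the left lip, flat on the rim and square to 0.02 rad; both locks are past 1.3 rad (the stop is at 1.5); the torque screwdriver stands upright in its hole, its tip within 8 mm of where it stood at the start; all at rest (x of cover_corner in the frame of fence_corner above -0.0025 m and y of cover_corner in the frame of fence_corner above -0.0025 m and z of cover_corner in the frame of fence_corner below 0.004 m and angle between the x axis of cover and the x axis of fence_corner, either way round below 0.02 rad and value of joint each of lock_left, lock_right above 1.3 rad and distance of driver_tip from where it was at the start of the episode below 0.008 m and angle between driver_tip's own y axis and vertical below 0.12 rad and linear speed of cover below 0.01 m/s and velocity of joint each of lock_left, lock_right below 0.05 rad/s); the robot touches nothing.
It fails at once if the fingers or arm turn or press a lock (more than 4 N) (contact force between any of the fingers, the arm and lock_left above 4 N or contact force between any of the fingers, the arm and lock_right above 4 N).
It fails at once if a bystander box or the pliers is shifted by more than 30 mm (distance of any of ferrule_box, fuse_box, pliers from where it was at the start of the episode above 0.03 m).
It also fails if it takes over 72 s, if anything falls off the work surface, if the arm or the gripper's body presses on something with over 40 N, if the wrist force passes 120 N, or if a joint passes its speed limit or range.

## Working session

There is one attempt and no reset: what is moved stays moved. The work goes in short steps, Python scripts to look and compute and a tool call to move; the robot and the scene stay as the last step left them, time stands still between calls to the robot, and variables do not carry over. Pictures are saved under pics/ and viewed, at most 10 in all, crops included, and the job is handed in when it is done.

Besides the shell and the picture viewer there is one more tool, called after "Emit:" by a JSON object that holds its "fn" and its "kwargs". move_arm: Moves the arm, as the interface text tells. Its arguments: {"type":"object","properties":{"plan":{"type":"array","items":{"type":"object","properties":{"x":{"type":"number"},"y":{"type":"number"},"z":{"type":"number"},"rx":{"type":"number"},"ry":{"type":"number"},"rz":{"type":"number"}}}},"grip":{"type":"number"},"squeeze":{"type":"number"}},"required":["plan"]}

```bash
mkdir -p pics
cat > h.py <<'E'
import numpy as np, cv2
from workcell import *
def cam(n):
    f=grab_frame(n); f['R']=cv2.Rodrigues(np.array(f['rvec'],float))[0]; f['t']=np.array(f['tvec'],float).ravel(); return f
def ray(f,p):
    d=np.array([(p[0]-f['cx'])/f['fx'],(p[1]-f['cy'])/f['fy'],1.]); return f['R'].T@d, -f['R'].T@f['t']
def atz(f,p,z):
    d,o=ray(f,p); return o+d*(z-o[2])/d[2]
def cloud(f):
    v,u=np.mgrid[:384,:512]; Z=f['z_map']
    c=np.stack([(u-f['cx'])/f['fx']*Z,(v-f['cy'])/f['fy']*Z,Z],-1)
    return (c-f['t'])@f['R']
def save(f,n,s=1.5): cv2.imwrite('pics/'+n,cv2.resize(f['img'][:,:,::-1],None,fx=s,fy=s))
E
python3 - <<'E'
from h import *
np.set_printoptions(precision=1,suppress=True)
print(state(), pinch_z if not callable(pinch_z) else pinch_z())
H=dict(enclosure=0,fence_corner=52,cover=52,cover_corner=52,lock_left_slot=75,lock_right_slot=75,driver_rack=0,driver_grip=149,driver_tip=7,ferrule_box=0,fuse_box=0,pliers=0)
for n in ('scene','top'):
    f=cam(n); save(f,n+'0.png'); print(n,-f['R'].T@f['t'],f['fx'])
    for k,z in H.items():
        for r in landmark_of(n,k)[:2]: print(k,round(r['p'],2),np.array(r['point']),atz(f,r['point'],z))
E
```

```text
{'time_s': 0.0, 'qpos': array([-68.6,  18.4,  89.7,  -0. ,  72. ,  -1.1]), 'qvel': array([-0.1,  0. ,  0. ,  0.1,  0. , -0. ]), 'effort': array([ -0. , -41.2, -23.2,   0.1,   0. ,  -0. ]), 'ee_pos': array([ 220.4, -530.5,  213.1]), 'ee_rot': array([-179.9,   -0. ,   22.6]), 'force': array([ 0.4, -0.1,  0.3]), 'torque': array([-0. , -0. ,  0.1]), 'gripper_force': 0.0, 'gripper_width': 91.51606066902521} 18.8
scene [242.8 226.7 844.6] 476.92173317533207
enclosure 0.97 [281.4 265.3] [ 540.2 -232.6    0. ]
enclosure 0.44 [357.7 201.1] [ 494.3 -480.1    0. ]
fence_corner 0.82 [220.7 266.8] [ 617. -133.   52.]
cover 0.66 [279.1 246.1] [ 551.4 -239.5   52. ]
cover 0.22 [359.7 200.4] [ 476.3 -440.8   52. ]
cover_corner 0.95 [231.3 260.2] [ 609.5 -157.1   52. ]
lock_left_slot 0.84 [294.1 281.2] [ 475.  -176.7   75. ]
lock_right_slot 0.86 [326.2 241.7] [ 472.4 -288.2   75. ]
driver_grip 0.61 [369.2 153.7] [ 492.6 -484.9  149. ]
driver_tip 0.59 [361.7 200.3] [ 485.9 -481.6    7. ]
ferrule_box 0.69 [217.2 211.8] [ 741.7 -267.4    0. ]
fuse_box 0.69 [183.4 250.9] [ 732.3 -141.7    0. ]
pliers 0.83 [280.9 190.7] [ 658.7 -404.6    0. ]
top [ 416.1 -285.3  951.3] 380.9176822451234
enclosure 0.39 [250.4 249.3] [ 480.9 -282.9    0. ]
fence_corner 0.98 [181.2 200.8] [ 623.3 -141.9   52. ]
cover_corner 0.59 [187.3 205.4] [ 609.3 -154.6   52. ]
lock_left_slot 0.48 [207.  258.3] [ 475.1 -182.6   75. ]
lock_right_slot 0.7 [249.8 248.5] [ 477.8 -282.1   75. ]
driver_rack 0.82 [325.2 221.1] [ 513.2 -480.8    0. ]
driver_grip 0.79 [338.8 220.3] [ 494.  -478.8  149. ]
ferrule_box 0.62 [224.9 151.7] [ 742.4 -266.1    0. ]
fuse_box 0.9 [176.  164.3] [ 733.6 -135.3    0. ]
pliers 0.54 [282.5 170.3] [ 663.5 -403.4    0. ]
```

View pics/top0.png

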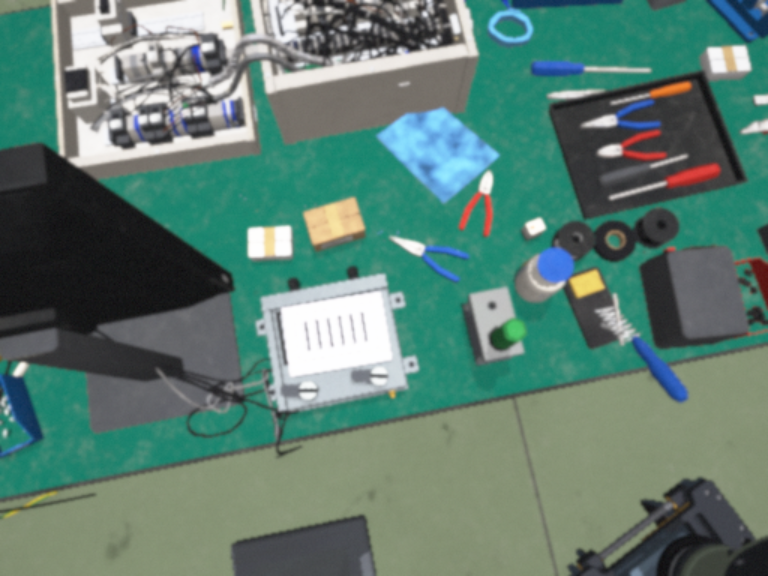

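View pics/scene0.png

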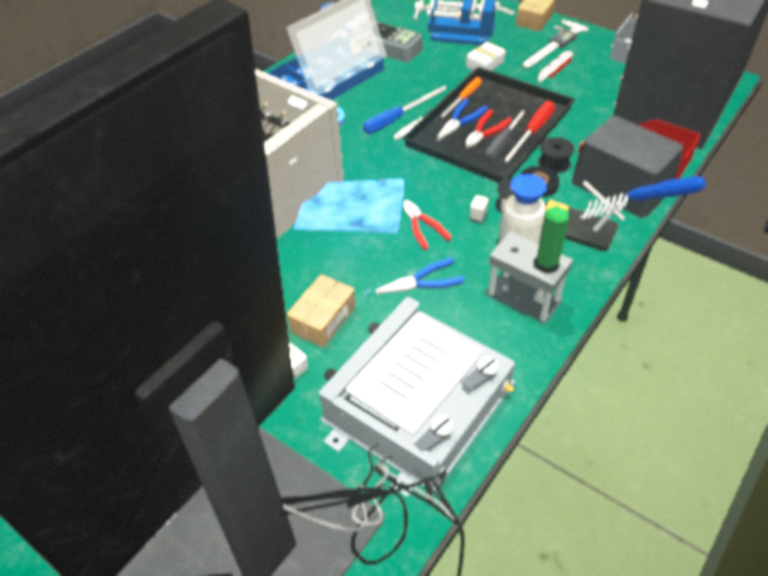

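The top view shows the enclosure with its white cover (centre about 335,335), lock heads at (308,391) and (379,377), and the green driver at (513,332). The scene view agrees. Next I refine the poses using masks and depth.

Run:
```python
from h import *
np.set_printoptions(precision=1,suppress=True)
tiles=[]
for n in ('scene','top'):
    f=cam(n); P=cloud(f); g=f['img'].astype(int)
    for lab,z in (('cover',61),('enclosure',52),('driver_rack',90),('lock_left',75),('lock_right',75),('driver_grip',149)):
        r=masks_of(n,lab)
        if not r: print(n,lab,'none'); continue
        m=r[0]['pixels']; p=P[m]
        print(n,lab,round(r[0]['p'],2),m.sum(),np.array(r[0]['box']),'med',np.median(p,0))
        if lab in('cover','driver_rack'):
            mm=m&(abs(P[...,2]-z)<8)
            c=max(cv2.findContours(mm.astype(np.uint8),0,1)[0],key=cv2.contourArea)[:,0]
            w=np.array([atz(f,q,z)[:2] for q in c],np.float32); print('  rect',cv2.minAreaRect(w))
    # green handle centroid
    m=(g[...,1]>g[...,0]+50)&(g[...,1]>g[...,2]+40)&(P[...,2]>110)
    p=P[m]; print('green',m.sum(),np.median(p,0),p.min(0),p.max(0))
    u0,v0=(170,175) if n=='top' else (205,190)
    crop=f['img'][v0:v0+110,u0:u0+150,::-1]; tiles.append(cv2.resize(crop,None,fx=5,fy=5,interpolation=cv2.INTER_CUBIC))
cv2.imwrite('pics/c_scene.png',tiles[0]);cv2.imwrite('pics/c_top.png',tiles[1])
```

```text
scene cover 0.59 3805 [277.4 250.1  91.6  78.3] med [ 548.5 -223.7   61.5]
  rect ((550.5662841796875, -229.6544189453125), (165.25787353515625, 113.72647094726562), 88.8538818359375)
scene enclosure 0.62 5831 [277.1 261.8 129.4 123. ] med [ 494.9 -171.1   52.4]
scene driver_rack 0.58 1887 [352.8 185.4  56.   60.5] med [ 519.7 -463.    74.9]
  rect ((513.9364013671875, -470.7110595703125), (105.49331665039062, 69.52733612060547), 0.35469722747802734)
scene lock_left 0.71 361 [288.5 287.5  27.   25.6] med [ 475.4 -163.2   68.5]
scene lock_right 0.86 300 [321.1 247.7  22.1  27. ] med [ 475.7 -274.9   68.4]
scene driver_grip 0.77 712 [368.3 168.6  21.   63.2] med [ 486.9 -463.4  150.6]
green 538 [ 484.8 -462.2  163.9] [ 242.8 -487.9  110.1] [504.4 226.7 844.6]
top cover 0.63 3141 [226.6 223.9  71.8  56.7] med [ 549.9 -234.2   61.7]
  rect ((551.3304443359375, -234.04995727539062), (160.09432983398438, 110.25706481933594), 88.18484497070312)
top enclosure 0.96 3908 [225.6 227.8 105.3  98.7] med [ 495.1 -219.2   53.5]
top driver_rack 0.68 1182 [329.4 217.2  36.1  55.5] med [ 523.4 -463.4   89.5]
  rect ((514.7466430664062, -476.7023620605469), (104.09221649169922, 61.28050994873047), 0.24317480623722076)
top lock_left 0.73 190 [200.7 259.9  23.8  14.1] med [ 475.4 -169.4   69.4]
top lock_right 0.47 183 [247.3 252.1  19.6  12.6] med [ 475.4 -275.7   69.5]
top driver_grip 0.63 368 [336.9 221.8  26.1  28.2] med [ 487.4 -469.6  188.1]
green 202 [ 489.2 -476.1  191.7] [ 474.5 -491.7  180.1] [ 505.7 -462.1  195.6]
```

View pics/c_scene.png

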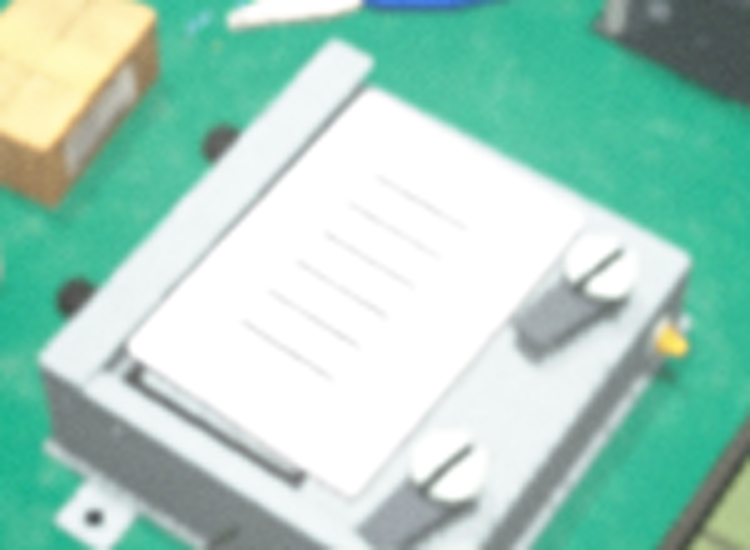

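View pics/c_top.png

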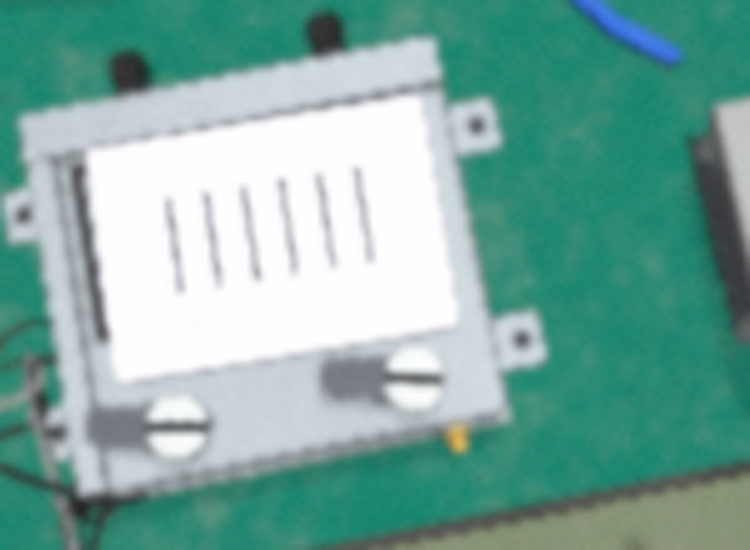

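The crops show both lock heads with their slots: scene (450,466) and (600,268), top (178,427) and (413,378) in crop pixels. The cover is short of the stop and the left lip, and slightly askew. I compute the positions from these.

```bash
cat > fit.py <<'E'
from h import *
from scipy.optimize import least_squares
np.set_printoptions(precision=1,suppress=True)
S,T=cam('scene'),cam('top')
def cs(x,y): return np.array([x/5-.4+205,y/5-.4+190])
def ct(x,y): return np.array([x/5-.4+170,y/5-.4+175])
for a,(s,t) in dict(L=(cs(450,466),ct(178,427)),R=(cs(600,268),ct(413,378))).items():
    print(a,'scene',atz(S,s,75),'top',atz(T,t,75))
def an(f,a,b,z):
    d=(atz(f,b,z)-atz(f,a,z)); return np.degrees(np.arctan2(d[1],d[0]))
print('slots S',an(S,cs(432,488),cs(472,448),75),an(S,cs(583,287),cs(621,250),75),'T',an(T,ct(210,427),ct(146,428),75),an(T,ct(443,380),ct(383,377),75))
print('rear wall top edge yaw T',an(T,ct(435,38),ct(20,115),68),'hem front',an(T,ct(440,82),ct(25,158),68),'right edge',an(T,ct(510,415),ct(435,40),52), 'S rear',an(S,cs(335,40),cs(42,355),68))
print('corners: rear right top',atz(T,ct(435,38),68),atz(S,cs(335,40),68),'rear left',atz(T,ct(20,115),68),atz(S,cs(42,357),68),'front right',atz(T,ct(510,413),52),atz(S,cs(690,260),52))
print('hem front R',atz(T,ct(440,82),68),atz(S,cs(373,62),68))
# depth: rim right edge, rear wall
for f in (S,T):
    P=cloud(f).reshape(-1,3); 
    b=P[(abs(P[:,0]-540)<115)&(abs(P[:,1]+235)<120)]
    h=b[(b[:,2]>66)&(b[:,2]<73)&(b[:,0]>590)]; print('hem',len(h),h.min(0),h.max(0),cv2.minAreaRect(h[:,:2].astype(np.float32)))
    h=b[(b[:,2]>73)&(b[:,2]<78)&(b[:,0]<520)]
    for s in (h[:,1]>-225,h[:,1]<-225): print(' head',s.sum(),(h[s].min(0)+h[s].max(0))/2,h[s].mean(0),np.ptp(h[s],0))
    h=b[(b[:,2]>59.5)&(b[:,2]<64.5)]; print(' cover',cv2.minAreaRect(h[:,:2].astype(np.float32)))
    h=b[(b[:,2]>45)]; print(' all',cv2.minAreaRect(h[:,:2].astype(np.float32)))
E
python3 fit.py
```

```text
L scene [ 472.4 -174.4   75. ] top [ 472.1 -177.9   75. ]
R scene [ 473.1 -283.2   75. ] top [ 473.  -286.8   75. ]
slots S -97.0083381341872 -97.28316209832606 T 79.65661182399374 75.93179688550596
rear wall top edge yaw T 89.52617511133448 hem front 89.34263585095387 right edge -0.2871743833579425 S rear 89.94602910784626
corners: rear right top [ 629.1 -328.1   68. ] [ 630.4 -325.8   68. ] rear left [ 630.8 -128.    68. ] [ 630.  -127.4   68. ] front right [ 449.8 -328.    52. ] [ 452.2 -322.9   52. ]
hem front R [ 607.6 -326.3   68. ] [ 609.9 -324.9   68. ]
hem 802 [ 590.6 -325.3   66. ] [ 631.5 -124.5   71.7] ((619.2435913085938, -223.8417510986328), (39.172481536865234, 201.36671447753906), 5.331033706665039)
 head 109 [ 473.2 -174.8   75.2] [ 471.9 -174.3   74.9] [27.8 27.4  4.5]
 head 87 [ 473.3 -284.8   75.4] [ 473.  -284.5   74.7] [26.9 25.4  4.6]
 cover ((540.815185546875, -218.12936401367188), (177.6373748779297, 188.11163330078125), 0.040327467024326324)
 all ((540.9150390625, -224.98867797851562), (202.41329956054688, 181.48013305664062), 89.87858581542969)
hem 692 [ 590.  -326.8   66. ] [ 630.3 -128.    72.6] ((610.6832885742188, -227.48431396484375), (39.83226776123047, 198.9744110107422), 0.4391273260116577)
 head 74 [ 472.4 -177.5   75.5] [ 472.4 -177.8   75.2] [26.9 24.5  4.6]
 head 74 [ 472.4 -287.3   75.3] [ 472.1 -287.9   74.9] [26.4 26.8  4.6]
 cover ((540.3507080078125, -220.71978759765625), (167.44874572753906, 194.17604064941406), 3.433828115463257)
 all ((540.6357421875, -227.12120056152344), (180.23098754882812, 200.34410095214844), 0.11679623275995255)
```

```bash
cat >> h.py <<'E'
def to(x,y,z,yaw,g=True):
    s=state(); p=s['ee_pos']; w=np.radians(s['ee_rot'][2]); d=np.array([x,y,z])-p
    print('tool shift at present yaw %.1f: x %.1f y %.1f z %.1f ; rz %.3f rad; rp %s'%(s['ee_rot'][2],d[0]*np.cos(w)+d[1]*np.sin(w),d[0]*np.sin(w)-d[1]*np.cos(w),-d[2],-np.radians((yaw-s['ee_rot'][2]+180)%360-180),s['ee_rot'][:2]))
E
python3 - <<'E'
from h import *
for n in ('scene','top'):
    P=cloud(cam(n)).reshape(-1,3); q=P[(P[:,2]>100)&(P[:,1]>-200)&(P[:,1]<150)&(P[:,0]>300)&(P[:,0]<700)]
    print(n,len(q),q.min(0),q.max(0))
    for z in range(100,700,100):
        r=q[(q[:,2]>=z)&(q[:,2]<z+100)]
        if len(r): print(z,r[:,:2].min(0),r[:,:2].max(0), r[r[:,1].argmin()])
E
```

```text
scene 51964 [512.10717929 -97.34724233 100.00197852] [639.69160783 149.9971637  607.48826542]
100 [512.10717929 -96.06756142] [639.69160783 149.93968159] [634.38097338 -96.06756142 171.95236412]
200 [541.36548727 -96.11302062] [632.51443859 149.9971637 ] [630.00381471 -96.11302062 238.94595694]
300 [541.55829026 -97.34724233] [624.65369985 149.95081177] [624.03214717 -97.34724233 338.25635064]
400 [573.15944606 -96.21031047] [617.80399592 149.98068411] [614.42495961 -96.21031047 460.68064017]
500 [583.8840572  -95.86090745] [611.33314029 149.98170363] [610.33596709 -95.86090745 519.18235561]
600 [600.84512503 -95.62187038] [632.96688676 100.82581721] [619.02458161 -95.62187038 604.46518475]
top 15208 [511.91514766 -99.82762894 100.11024339] [663.66478632 108.7488201  608.2843428 ]
100 [511.91514766 -99.6759506 ] [663.66478632  85.68421897] [642.90111262 -99.6759506  179.20369009]
200 [541.78060964 -99.52813445] [658.42536914  85.6189902 ] [638.66050071 -99.52813445 229.93859968]
300 [542.2425933  -99.48219268] [652.05783563 108.7488201 ] [645.93545039 -99.48219268 344.59403879]
400 [571.56765777 -99.57209184] [644.75017426  64.95729991] [638.89609927 -99.57209184 450.47908397]
500 [584.94689905 -99.82762894] [638.28342999  -1.42814553] [628.98718912 -99.82762894 594.74081498]
600 [602.23970498 -99.30806711] [634.43727642 -65.93579015] [619.19333987 -99.30806711 603.81821343]
```

Emit:
{"fn": "move_arm", "kwargs": {"plan": [{"x":40,"y":-21.2},{"x":40,"y":-21.2},{"x":40,"y":-21.2},{"x":40,"y":-21.2},{"x":40,"y":-21.2},{"x":40,"y":-21.2},{"x":40,"y":-21.2},{"x":40,"y":-21.2},{"x":39,"y":-21.2},{}], "grip": 0, "squeeze": 20}}

```text
schema error: expected keys x, y, z, rx, ry, rz
```

Emit:
{"fn": "move_arm", "kwargs": {"plan": [{"z":10,"rz":-0.147},{"z":10,"rz":-0.147},{"z":10,"rz":-0.147},{"z":10,"rz":-0.147},{"z":10,"rz":-0.147},{"z":10,"rz":-0.147},{"z":10,"rz":-0.147},{"z":10,"rz":-0.147},{"z":10},{}]}}

```text
schema error: expected keys x, y, z, rx, ry, rz
```

Emit:
{"fn": "move_arm", "kwargs": {"plan": [{"x":40,"y":-21.2},{"x":40,"y":-21.2},{"x":40,"y":-21.2},{"x":40,"y":-21.2},{"x":40,"y":-21.2},{"x":40,"y":-21.2},{"x":40,"y":-21.2},{"x":40,"y":-21.2},{"x":39,"y":-21.2},{"x":0}], "grip": 0, "squeeze": 20}}

```text
schema error: expected keys x, y, z, rx, ry, rz
```

Emit:
{"fn": "move_arm", "kwargs": {"plan": [{"z":10,"rz":-0.147},{"z":10,"rz":-0.147},{"z":10,"rz":-0.147},{"z":10,"rz":-0.147},{"z":10,"rz":-0.147},{"z":10,"rz":-0.147},{"z":10,"rz":-0.147},{"z":10,"rz":-0.147},{"z":10},{"x":0}]}}

```text
schema error: expected keys x, y, z, rx, ry, rz
```

Run:
```python
from h import *
print(state()['qpos'],state()['ee_pos'],state()['force'],state()['gripper_width']); to(478,-216,55,90)
```

```text
[-6.85825799e+01  1.83122493e+01  8.96396083e+01 -1.04918610e-03
  7.20439898e+01 -1.14663799e+00] [ 220.62964556 -530.99999932  213.96829162] [ 0.92823638 -1.02723641  0.04073476] 91.01760826828242
tool shift at present yaw 22.6: x 358.5 y -192.1 z 159.0 ; rz -1.177 rad; rp [1.79995868e+02 1.08100646e-03]
```

All six keys are needed in each row.

Emit:
{"fn": "move_arm", "kwargs": {"plan": [{"x":40,"y":-21.3,"z":0,"rx":0,"ry":0,"rz":0},{"x":40,"y":-21.3,"z":0,"rx":0,"ry":0,"rz":0},{"x":40,"y":-21.3,"z":0,"rx":0,"ry":0,"rz":0},{"x":40,"y":-21.3,"z":0,"rx":0,"ry":0,"rz":0},{"x":40,"y":-21.3,"z":0,"rx":0,"ry":0,"rz":0},{"x":40,"y":-21.3,"z":0,"rx":0,"ry":0,"rz":0},{"x":40,"y":-21.3,"z":0,"rx":0,"ry":0,"rz":0},{"x":40,"y":-21.3,"z":0,"rx":0,"ry":0,"rz":0},{"x":38.5,"y":-21.7,"z":0,"rx":0,"ry":0,"rz":0},{"x":0,"y":0,"z":0,"rx":0,"ry":0,"rz":0}], "grip": 0, "squeeze": 20}}

```text
time_s: 3.2
ee_pos: [480.7, -212.3, 214.0]
ee_rot: [-180.0, -0.1, 22.9]
force: [-0.2, -1.3, -0.8]
gripper_width: 14.2
gripper_force: 0.0
```

Emit:
{"fn": "move_arm", "kwargs": {"plan": [{"x":0,"y":0,"z":10,"rx":0,"ry":0,"rz":-0.147},{"x":0,"y":0,"z":10,"rx":0,"ry":0,"rz":-0.147},{"x":0,"y":0,"z":10,"rx":0,"ry":0,"rz":-0.147},{"x":0,"y":0,"z":10,"rx":0,"ry":0,"rz":-0.147},{"x":0,"y":0,"z":10,"rx":0,"ry":0,"rz":-0.147},{"x":0,"y":0,"z":10,"rx":0,"ry":0,"rz":-0.147},{"x":0,"y":0,"z":10,"rx":0,"ry":0,"rz":-0.147},{"x":0,"y":0,"z":10,"rx":0,"ry":0,"rz":-0.148},{"x":0,"y":0,"z":10,"rx":0,"ry":0,"rz":0},{"x":0,"y":0,"z":0,"rx":0,"ry":0,"rz":0}]}}

```text
time_s: 4.2
ee_pos: [476.8, -216.1, 122.7]
ee_rot: [-179.8, -0.1, 89.8]
force: [-0.4, 1.3, -0.5]
gripper_width: 0.3
gripper_force: 0.0
```

Run:
```python
from h import *
print(state()['qpos'],state()['ee_pos'],state()['force'],state()['gripper_width']); to(478,-216,55,90)
```

```text
[-2.56285772e+01  1.82445694e+01  1.04040667e+02 -1.48420446e-02
  5.78809815e+01 -2.54157589e+01] [ 476.82578847 -216.07594241  122.65076293] [-0.4003506   1.29453156 -0.53462964] 0.27007652946704636
tool shift at present yaw 89.8: x 0.1 y 1.2 z 67.7 ; rz -0.004 rad; rp [-1.79844484e+02 -6.00050034e-02]
```

Emit:
{"fn": "move_arm", "kwargs": {"plan": [{"x":0,"y":0,"z":20,"rx":0,"ry":0,"rz":0},{"x":0,"y":0,"z":20,"rx":0,"ry":0,"rz":0},{"x":0,"y":0,"z":15,"rx":0,"ry":0,"rz":0},{"x":0,"y":0,"z":8,"rx":0,"ry":0,"rz":0},{"x":0,"y":0,"z":4,"rx":0,"ry":0,"rz":0},{"x":0,"y":0,"z":0,"rx":0,"ry":0,"rz":0},{"x":0,"y":0,"z":0,"rx":0,"ry":0,"rz":0}]}}

```text
time_s: 4.9
ee_pos: [478.5, -216.4, 57.6]
ee_rot: [179.9, 0.0, 90.0]
force: [0.4, -0.3, -0.0]
gripper_width: -0.0
gripper_force: 0.0
```

Emit:
{"fn": "move_arm", "kwargs": {"plan": [{"x":0,"y":2,"z":0,"rx":0,"ry":0,"rz":0},{"x":0,"y":2,"z":0,"rx":0,"ry":0,"rz":0},{"x":0,"y":2,"z":0,"rx":0,"ry":0,"rz":0},{"x":0,"y":1,"z":0,"rx":0,"ry":0,"rz":0},{"x":0,"y":0,"z":0,"rx":0,"ry":0,"rz":0}]}}

```text
time_s: 5.4
ee_pos: [485.2, -216.1, 57.0]
ee_rot: [180.0, 0.0, 90.0]
force: [-0.7, 0.3, 0.1]
gripper_width: 0.4
gripper_force: 0.0
```

Emit:
{"fn": "move_arm", "kwargs": {"plan": [{"x":0,"y":1,"z":1.5,"rx":0,"ry":0,"rz":0},{"x":0,"y":1.5,"z":0,"rx":0,"ry":0,"rz":0},{"x":0,"y":1.5,"z":0,"rx":0,"ry":0,"rz":0},{"x":0,"y":1,"z":0,"rx":0,"ry":0,"rz":0},{"x":0,"y":1,"z":0,"rx":0,"ry":0,"rz":0}]}}

```text
time_s: 5.9
ee_pos: [489.7, -215.9, 55.2]
ee_rot: [-179.8, -0.0, 90.0]
force: [-3.6, -0.2, 1.5]
gripper_width: 0.4
gripper_force: 2.0
```

Emit:
{"fn": "move_arm", "kwargs": {"plan": [{"x":0,"y":0.5,"z":0,"rx":0,"ry":0,"rz":0},{"x":0,"y":0.5,"z":0,"rx":0,"ry":0,"rz":0},{"x":0,"y":0.5,"z":0,"rx":0,"ry":0,"rz":0},{"x":0,"y":0,"z":0,"rx":0,"ry":0,"rz":0}]}}

```text
time_s: 6.3
ee_pos: [492.5, -215.9, 55.3]
ee_rot: [-180.0, -0.0, 90.0]
force: [-2.9, -0.0, -0.6]
gripper_width: 0.1
gripper_force: 1.4
```

```bash
cat > cov.py <<'E'
from h import *
np.set_printoptions(precision=2,suppress=True)
for n in ('scene','top'):
    f=cam(n); P=cloud(f)
    for l,z in (('cover',61),('cover_corner',52),('fence_corner',52)):
        if l=='cover':
            r=masks_of(n,l)
            if r:
                m=r[0]['pixels']&(abs(P[...,2]-z)<6)
                c=max(cv2.findContours(m.astype(np.uint8),0,1)[0],key=cv2.contourArea)[:,0]
                print(n,cv2.minAreaRect(np.array([atz(f,q,z)[:2] for q in c],np.float32)))
        else:
            r=landmark_of(n,l)
            if r: print(n,l,r[0]['p'],atz(f,r[0]['point'],z))
print(state()['ee_pos'],state()['force'],state()['torque'])
E
python3 cov.py
```

```text
scene ((556.1355590820312, -189.94532775878906), (82.52146911621094, 112.20675659179688), 88.01536560058594)
scene cover_corner 0.76 [ 615.63 -153.35   52.  ]
scene fence_corner 0.68 [ 622.64 -134.41   52.  ]
top ((554.3534545898438, -243.13818359375), (140.78302001953125, 110.02156829833984), 88.19145202636719)
top fence_corner 0.82 [ 625.11 -139.27   52.  ]
[ 492.47 -215.96   55.38] [-2.53  1.14 -1.24] [ 0.08  0.39 -0.06]
```

Sliding on about 3 N of friction; continuing to the rear stop.

Emit:
{"fn": "move_arm", "kwargs": {"plan": [{"x":0,"y":1,"z":0,"rx":0,"ry":0,"rz":0},{"x":0,"y":1,"z":0,"rx":0,"ry":0,"rz":0},{"x":0,"y":1,"z":0,"rx":0,"ry":0,"rz":0},{"x":0,"y":0,"z":0,"rx":0,"ry":0,"rz":0}]}}

```text
time_s: 7.1
ee_pos: [495.9, -216.2, 55.5]
ee_rot: [180.0, 0.0, 90.0]
force: [-1.9, -0.5, -0.8]
gripper_width: 0.3
gripper_force: 0.8
```

Emit:
{"fn": "move_arm", "kwargs": {"plan": [{"x":0,"y":1,"z":0,"rx":0,"ry":0,"rz":0},{"x":0,"y":1,"z":0,"rx":0,"ry":0,"rz":0},{"x":0,"y":0,"z":0,"rx":0,"ry":0,"rz":0}]}}

```text
time_s: 7.4
ee_pos: [496.4, -216.1, 55.3]
ee_rot: [-179.9, -0.0, 90.0]
force: [-5.1, -0.6, 0.6]
gripper_width: 0.6
gripper_force: 2.6
```

Emit:
{"fn": "move_arm", "kwargs": {"plan": [{"x":0,"y":1,"z":0,"rx":0,"ry":0,"rz":0},{"x":0,"y":1,"z":0,"rx":0,"ry":0,"rz":0},{"x":0,"y":0,"z":0,"rx":0,"ry":0,"rz":0}]}}

```text
time_s: 7.7
ee_pos: [496.6, -216.1, 55.3]
ee_rot: [-179.6, -0.0, 90.0]
force: [-9.0, -2.7, 3.6]
gripper_width: 0.3
gripper_force: 4.7
```

Emit:
{"fn": "move_arm", "kwargs": {"plan": [{"x":0,"y":1,"z":0,"rx":0,"ry":0,"rz":0},{"x":0,"y":1,"z":0,"rx":0,"ry":0,"rz":0},{"x":0,"y":0,"z":0,"rx":0,"ry":0,"rz":0}]}}

```text
time_s: 8.0
ee_pos: [496.8, -216.1, 55.3]
ee_rot: [-179.4, -0.0, 90.1]
force: [-14.2, -2.7, 6.6]
gripper_width: 0.3
gripper_force: 6.9
```

Emit:
{"fn": "move_arm", "kwargs": {"plan": [{"x":0,"y":-10,"z":0,"rx":0,"ry":0,"rz":0},{"x":0,"y":-10,"z":0,"rx":0,"ry":0,"rz":0},{"x":0,"y":0,"z":-25,"rx":0,"ry":0,"rz":0},{"x":0,"y":0,"z":-25,"rx":0,"ry":0,"rz":0},{"x":-35,"y":20,"z":0,"rx":0,"ry":0,"rz":0},{"x":-35,"y":20,"z":0,"rx":0,"ry":0,"rz":0},{"x":-35,"y":20,"z":0,"rx":0,"ry":0,"rz":0},{"x":-25,"y":10,"z":0,"rx":0,"ry":0,"rz":0},{"x":0,"y":0,"z":0,"rx":0,"ry":0,"rz":0}]}}

```text
time_s: 8.9
ee_pos: [553.4, -349.6, 105.5]
ee_rot: [179.8, 0.2, 89.9]
force: [0.4, 0.0, -0.4]
gripper_width: 0.4
gripper_force: 0.0
```

```bash
python3 cov.py; python3 -c "
from h import *
to(556,-345,55,90)"
```

```text
scene ((558.9396362304688, -230.3627166748047), (162.0806121826172, 113.12435913085938), 88.07982635498047)
scene cover_corner 0.79 [ 616.83 -154.23   52.  ]
scene fence_corner 0.67 [ 617.48 -135.21   52.  ]
top ((556.9365234375, -277.39483642578125), (73.52632904052734, 107.87972259521484), 89.2133560180664)
top cover_corner 0.7 [ 615.08 -154.5    52.  ]
top fence_corner 0.56 [ 616.57 -134.54   52.  ]
[ 551.41 -345.24  105.82] [-0.69 -0.17  0.09] [-0.02 -0.09 -0.04]
tool shift at present yaw 90.0: x 0.2 y 4.6 z 50.8 ; rz 0.001 rad; rp [1.79980806e+02 6.41918267e-03]
```

Emit:
{"fn": "move_arm", "kwargs": {"plan": [{"x":0,"y":1,"z":20,"rx":0,"ry":0,"rz":0},{"x":0,"y":1,"z":20,"rx":0,"ry":0,"rz":0},{"x":0,"y":2,"z":10.5,"rx":0,"ry":0,"rz":0},{"x":0,"y":0,"z":0,"rx":0,"ry":0,"rz":0},{"x":3,"y":0,"z":0,"rx":0,"ry":0,"rz":0},{"x":3,"y":0,"z":0,"rx":0,"ry":0,"rz":0},{"x":3,"y":0,"z":0,"rx":0,"ry":0,"rz":0},{"x":2,"y":0,"z":0,"rx":0,"ry":0,"rz":0}]}}

```text
time_s: 10.1
ee_pos: [555.7, -334.8, 55.7]
ee_rot: [179.9, 0.0, 90.0]
force: [0.2, -0.2, 0.4]
gripper_width: 0.4
gripper_force: 0.0
```

Emit:
{"fn": "move_arm", "kwargs": {"plan": [{"x":2,"y":0,"z":0,"rx":0,"ry":0,"rz":0},{"x":2,"y":0,"z":0,"rx":0,"ry":0,"rz":0},{"x":2,"y":0,"z":0,"rx":0,"ry":0,"rz":0},{"x":2,"y":0,"z":0,"rx":0,"ry":0,"rz":0},{"x":2,"y":0,"z":0,"rx":0,"ry":0,"rz":0}]}}

```text
time_s: 10.6
ee_pos: [555.7, -325.6, 55.2]
ee_rot: [180.0, 0.1, 90.0]
force: [0.1, -3.7, 0.1]
gripper_width: 0.1
gripper_force: 1.5
```

Emit:
{"fn": "move_arm", "kwargs": {"plan": [{"x":2,"y":0,"z":0,"rx":0,"ry":0,"rz":0},{"x":2,"y":0,"z":0,"rx":0,"ry":0,"rz":0},{"x":2,"y":0,"z":0,"rx":0,"ry":0,"rz":0},{"x":1.5,"y":0,"z":0,"rx":0,"ry":0,"rz":0},{"x":1,"y":0,"z":0,"rx":0,"ry":0,"rz":0}]}}

```text
time_s: 11.1
ee_pos: [555.7, -317.0, 55.1]
ee_rot: [180.0, 0.1, 90.0]
force: [-0.1, -6.4, 0.9]
gripper_width: 0.3
gripper_force: 2.8
```

Emit:
{"fn": "move_arm", "kwargs": {"plan": [{"x":1,"y":0,"z":0,"rx":0,"ry":0,"rz":0},{"x":1,"y":0,"z":0,"rx":0,"ry":0,"rz":0},{"x":1,"y":0,"z":0,"rx":0,"ry":0,"rz":0},{"x":0,"y":0,"z":0,"rx":0,"ry":0,"rz":0}]}}

```text
time_s: 11.5
ee_pos: [557.2, -316.3, 55.4]
ee_rot: [179.7, 0.3, 90.0]
force: [2.7, -8.9, -1.4]
gripper_width: -0.0
gripper_force: 4.7
```

Emit:
{"fn": "move_arm", "kwargs": {"plan": [{"x":1,"y":0,"z":0,"rx":0,"ry":0,"rz":0},{"x":1,"y":0,"z":0,"rx":0,"ry":0,"rz":0},{"x":0,"y":0,"z":0,"rx":0,"ry":0,"rz":0}]}}

```text
time_s: 11.8
ee_pos: [558.2, -315.9, 55.9]
ee_rot: [179.6, 0.5, 90.0]
force: [4.0, -13.1, -2.3]
gripper_width: 0.5
gripper_force: 6.4
```

Emit:
{"fn": "move_arm", "kwargs": {"plan": [{"x":-8,"y":0,"z":0,"rx":0,"ry":0,"rz":0},{"x":-12,"y":0,"z":0,"rx":0,"ry":0,"rz":0},{"x":0,"y":0,"z":-25,"rx":0,"ry":0,"rz":0},{"x":0,"y":0,"z":-25,"rx":0,"ry":0,"rz":0},{"x":35,"y":-20,"z":0,"rx":0,"ry":0,"rz":0},{"x":35,"y":-20,"z":0,"rx":0,"ry":0,"rz":0},{"x":35,"y":-20,"z":0,"rx":0,"ry":0,"rz":0},{"x":8,"y":-17,"z":0,"rx":0,"ry":0,"rz":0},{"x":0,"y":0,"z":0,"rx":0,"ry":0,"rz":0}]}}

```text
time_s: 12.7
ee_pos: [475.6, -216.3, 104.6]
ee_rot: [-179.8, -0.1, 90.1]
force: [0.4, -0.5, 0.5]
gripper_width: 0.6
gripper_force: 0.0
```

```bash
python3 -c "
from h import *
print(state()['ee_pos']);to(480,-216,55,90)"; python3 cov.py
```

```text
[ 475.6196432  -216.29972439  104.64636692]
tool shift at present yaw 90.1: x 0.3 y 4.4 z 49.6 ; rz 0.001 rad; rp [-1.79787915e+02 -1.49299218e-01]
scene ((557.6594848632812, -202.8609619140625), (127.30860137939453, 108.45027160644531), 89.23430633544922)
scene cover_corner 0.57 [ 616.36 -148.24   52.  ]
scene fence_corner 0.75 [ 619.67 -131.69   52.  ]
top ((557.1962280273438, -229.84201049804688), (140.4228973388672, 105.7273941040039), 89.59065246582031)
top fence_corner 0.78 [ 615.44 -140.2    52.  ]
[ 478.99 -219.07  104.74] [-0.12  0.64  0.46] [-0.01 -0.12 -0.02]
```

Emit:
{"fn": "move_arm", "kwargs": {"plan": [{"x":2,"y":0,"z":20,"rx":0,"ry":0,"rz":0},{"x":0,"y":0,"z":20,"rx":0,"ry":0,"rz":0},{"x":0,"y":0,"z":9.5,"rx":0,"ry":0,"rz":0},{"x":0,"y":0,"z":0,"rx":0,"ry":0,"rz":0},{"x":0,"y":4,"z":0,"rx":0,"ry":0,"rz":0},{"x":0,"y":4,"z":0,"rx":0,"ry":0,"rz":0},{"x":0,"y":4,"z":0,"rx":0,"ry":0,"rz":0},{"x":0,"y":3,"z":0,"rx":0,"ry":0,"rz":0},{"x":0,"y":2,"z":0,"rx":0,"ry":0,"rz":0},{"x":0,"y":0,"z":0,"rx":0,"ry":0,"rz":0}]}}

```text
time_s: 14.1
ee_pos: [495.9, -216.6, 55.6]
ee_rot: [180.0, 0.0, 90.0]
force: [-0.3, 0.6, -0.4]
gripper_width: 0.4
gripper_force: 0.0
```

Emit:
{"fn": "move_arm", "kwargs": {"plan": [{"x":0,"y":1.5,"z":0,"rx":0,"ry":0,"rz":0},{"x":0,"y":1.5,"z":0,"rx":0,"ry":0,"rz":0},{"x":0,"y":1,"z":0,"rx":0,"ry":0,"rz":0},{"x":0,"y":0,"z":0,"rx":0,"ry":0,"rz":0}]}}

```text
time_s: 14.5
ee_pos: [497.8, -216.4, 55.3]
ee_rot: [-179.8, -0.0, 90.0]
force: [-5.0, -0.5, 3.1]
gripper_width: 0.6
gripper_force: 2.6
```

Emit:
{"fn": "move_arm", "kwargs": {"plan": [{"x":0,"y":1.5,"z":0,"rx":0,"ry":0,"rz":0},{"x":0,"y":1.5,"z":0,"rx":0,"ry":0,"rz":0},{"x":0,"y":1,"z":0,"rx":0,"ry":0,"rz":0},{"x":0,"y":0,"z":0,"rx":0,"ry":0,"rz":0}]}}

```text
time_s: 14.9
ee_pos: [498.0, -216.4, 55.2]
ee_rot: [-179.3, -0.1, 90.1]
force: [-13.4, -4.0, 8.3]
gripper_width: 0.5
gripper_force: 7.1
```

Emit:
{"fn": "move_arm", "kwargs": {"plan": [{"x":0,"y":-10,"z":0,"rx":0,"ry":0,"rz":0},{"x":0,"y":-15,"z":0,"rx":0,"ry":0,"rz":0},{"x":0,"y":0,"z":-25,"rx":0,"ry":0,"rz":0},{"x":0,"y":0,"z":-35,"rx":0,"ry":0,"rz":0},{"x":0,"y":-40,"z":-40,"rx":0,"ry":0,"rz":0},{"x":0,"y":-40,"z":-40,"rx":0,"ry":0,"rz":0},{"x":-30,"y":-40,"z":-40,"rx":0,"ry":0,"rz":0},{"x":-50,"y":0,"z":0,"rx":0,"ry":0,"rz":0},{"x":-50,"y":0,"z":0,"rx":0,"ry":0,"rz":0},{"x":0,"y":0,"z":0,"rx":0,"ry":0,"rz":0}]}}

```text
time_s: 15.9
ee_pos: [377.0, -345.2, 217.8]
ee_rot: [179.8, 0.3, 89.7]
force: [-0.6, 1.3, -0.0]
gripper_width: 0.4
gripper_force: 0.0
```

```bash
python3 cov.py
python3 - <<'E'
from h import *
T=cam('top'); S=cam('scene')
a=cv2.resize(T['img'][175:285,170:320,::-1],None,fx=4,fy=4,interpolation=2); b=cv2.resize(S['img'][190:300,205:300,::-1],None,fx=2,fy=4,interpolation=2)
b=cv2.resize(S['img'][190:300,205:355,::-1],None,fx=4,fy=4,interpolation=2)
cv2.imwrite('pics/home.png',cv2.resize(np.vstack([a,b]),None,fx=.68,fy=.68))
to(489.5,-475,260,0); print(state()['qpos'])
E
```

```text
scene ((557.8796997070312, -217.9984130859375), (158.71841430664062, 108.49520111083984), 89.79596710205078)
scene cover_corner 0.71 [ 622.61 -134.99   52.  ]
scene fence_corner 0.84 [ 616.79 -130.63   52.  ]
top ((557.505615234375, -217.8468017578125), (163.82940673828125, 104.7030029296875), 89.45835876464844)
top cover_corner 0.92 [ 616.37 -134.27   52.  ]
top fence_corner 0.75 [ 620.99 -139.85   52.  ]
[ 376.8  -338.91  217.48] [0.64 0.42 0.51] [-0.03 -0.09  0.01]
tool shift at present yaw 90.1: x -135.9 y 112.6 z -42.5 ; rz 1.572 rad; rp [1.79987024e+02 9.76607575e-03]
[-4.33019209e+01  1.20324760e+01  9.79062418e+01  1.92679488e-03
  7.00451434e+01 -4.33703916e+01]
```

View pics/home.png

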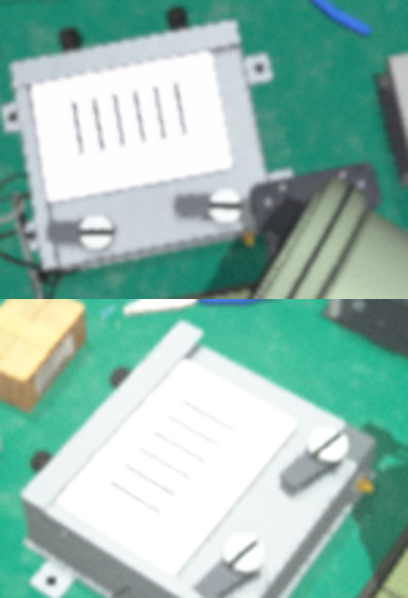

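Top and scene views show the cover flush under the hem and against the left lip, with both locks still open (top crop (97,232) and (225,205)). Next, the screwdriver.

Emit:
{"fn": "move_arm", "kwargs": {"plan": [{"x":0,"y":0,"z":-43,"rx":0,"ry":0,"rz":0},{"x":-34,"y":28,"z":0,"rx":0,"ry":0,"rz":0},{"x":-34,"y":28,"z":0,"rx":0,"ry":0,"rz":0},{"x":-34,"y":28,"z":0,"rx":0,"ry":0,"rz":0},{"x":-34,"y":28.5,"z":0,"rx":0,"ry":0,"rz":0},{"x":0,"y":0,"z":0,"rx":0,"ry":0,"rz":0.143},{"x":0,"y":0,"z":0,"rx":0,"ry":0,"rz":0.143},{"x":0,"y":0,"z":0,"rx":0,"ry":0,"rz":0.143},{"x":0,"y":0,"z":0,"rx":0,"ry":0,"rz":0.143},{"x":0,"y":0,"z":0,"rx":0,"ry":0,"rz":0.143}], "grip": 0.7}}

```text
time_s: 17.4
ee_pos: [489.3, -475.6, 260.2]
ee_rot: [-180.0, -0.0, 48.7]
force: [-0.2, 1.6, 0.1]
gripper_width: 63.3
gripper_force: 0.0
```

Emit:
{"fn": "move_arm", "kwargs": {"plan": [{"x":0,"y":0,"z":0,"rx":0,"ry":0,"rz":0.143},{"x":0,"y":0,"z":0,"rx":0,"ry":0,"rz":0.143},{"x":0,"y":0,"z":0,"rx":0,"ry":0,"rz":0.143},{"x":0,"y":0,"z":0,"rx":0,"ry":0,"rz":0.143},{"x":0,"y":0,"z":0,"rx":0,"ry":0,"rz":0.143},{"x":0,"y":0,"z":0,"rx":0,"ry":0,"rz":0.143},{"x":0,"y":0,"z":0,"rx":0,"ry":0,"rz":0},{"x":0,"y":0,"z":0,"rx":0,"ry":0,"rz":0}]}}

```text
time_s: 18.2
ee_pos: [489.2, -475.6, 260.4]
ee_rot: [-180.0, 0.0, 0.1]
force: [-1.2, 0.7, -0.4]
gripper_width: 64.0
gripper_force: 0.0
```

Run:
```python
from h import *
np.set_printoptions(precision=1,suppress=True)
s=state(); print(s['ee_pos'],s['gripper_width'],s['qpos']); to(489.5,-475,130,0)
for n in ('scene','top'):
    f=cam(n); P=cloud(f); g=f['img'].astype(int)
    r=landmark_of(n,'driver_grip')
    for q in r[:1]: print(n,q['p'],atz(f,q['point'],149))
    m=(g[...,1]>g[...,0]+50)&(g[...,1]>g[...,2]+40)&(P[...,2]>110)&(P[...,2]<200)&(abs(P[...,0]-490)<40)&(abs(P[...,1]+475)<40)
    p=P[m]; print(len(p),p.min(0) if len(p) else '',p.max(0) if len(p) else '')
    for z in (110,130,150,170): 
        q=p[abs(p[:,2]-z)<8]; 
        if len(q): print(z,np.percentile(q,3,0),np.percentile(q,97,0))
    r=masks_of(n,'driver_rack')
    if r:
        m=r[0]['pixels']&(abs(P[...,2]-90)<6); c=np.argwhere(m)[:,::-1]
        print('rack',cv2.minAreaRect(P[m][:,:2].astype(np.float32)))
```

```text
[ 489.2 -475.6  260.4] 63.958506683886235 [-45.2  27.2  69.1  -0.   83.7  44.8]
tool shift at present yaw 0.1: x 0.3 y -0.6 z 130.4 ; rz 0.001 rad; rp [-180.    0.]
scene 0.75 [ 493.5 -483.1  149. ]
526 [ 472.2 -485.5  110. ] [ 503.8 -457.4  195.2]
110 [ 474.3 -471.2  110.1] [ 498.4 -458.9  117.8]
130 [ 473.6 -473.2  122.5] [ 498.8 -458.4  137.1]
150 [ 473.1 -474.5  142.5] [ 498.6 -458.5  157.4]
170 [ 474.6 -472.2  162.5] [ 498.5 -458.2  177.1]
rack ((515.290771484375, -474.41583251953125), (104.82467651367188, 63.97677230834961), 0.026820065453648567)
0
```

Emit:
{"fn": "move_arm", "kwargs": {"plan": [{"x":1,"y":-0.5,"z":30,"rx":0,"ry":0,"rz":0},{"x":0,"y":0,"z":30,"rx":0,"ry":0,"rz":0},{"x":0,"y":0,"z":25,"rx":0,"ry":0,"rz":0},{"x":0,"y":0,"z":20,"rx":0,"ry":0,"rz":0},{"x":0,"y":0,"z":15,"rx":0,"ry":0,"rz":0},{"x":0,"y":0,"z":10,"rx":0,"ry":0,"rz":0},{"x":0,"y":0,"z":0,"rx":0,"ry":0,"rz":0}]}}

```text
time_s: 19.2
ee_pos: [489.4, -474.9, 128.9]
ee_rot: [-179.9, 0.1, -0.1]
force: [-0.5, -0.6, 0.3]
gripper_width: 63.5
gripper_force: 0.0
```

Emit:
{"fn": "move_arm", "kwargs": {"plan": [{"x":0,"y":0,"z":0,"rx":0,"ry":0,"rz":0},{"x":0,"y":0,"z":0,"rx":0,"ry":0,"rz":0},{"x":0,"y":0,"z":0,"rx":0,"ry":0,"rz":0},{"x":0,"y":0,"z":0,"rx":0,"ry":0,"rz":0},{"x":0,"y":0,"z":0,"rx":0,"ry":0,"rz":0}], "grip": 0, "squeeze": 8}}

```text
time_s: 19.7
ee_pos: [490.2, -475.8, 131.0]
ee_rot: [179.9, -0.0, -0.1]
force: [0.1, -0.2, 0.8]
gripper_width: 31.0
gripper_force: 8.0
```

Emit:
{"fn": "move_arm", "kwargs": {"plan": [{"x":0,"y":0,"z":0,"rx":0,"ry":0,"rz":0},{"x":0,"y":0,"z":0,"rx":0,"ry":0,"rz":0},{"x":0,"y":0,"z":-10,"rx":0,"ry":0,"rz":0},{"x":0,"y":0,"z":-20,"rx":0,"ry":0,"rz":0},{"x":0,"y":0,"z":-30,"rx":0,"ry":0,"rz":0},{"x":0,"y":0,"z":-30,"rx":0,"ry":0,"rz":0},{"x":0,"y":0,"z":-30,"rx":0,"ry":0,"rz":0},{"x":0,"y":0,"z":0,"rx":0,"ry":0,"rz":0}], "squeeze": 45}}

```text
time_s: 20.5
ee_pos: [491.5, -476.8, 255.6]
ee_rot: [179.6, -0.4, -0.1]
force: [1.5, -0.4, -2.6]
gripper_width: 30.8
gripper_force: 45.0
```

Run:
```python
from h import *
s=state(); print(s['ee_pos'],s['ee_rot'],s['gripper_width'],s['force'],s['torque']); to(490,-385,250,0); to(472.6,-286,250,80)
```

```text
[ 491.48314841 -476.78399995  255.61076054] [ 1.79633011e+02 -3.80079407e-01 -1.24518093e-01] 30.818346758065523 [ 1.54917153 -0.39096664 -2.56948862] [ 0.01963805  0.03817844 -0.07418649]
tool shift at present yaw -0.1: x -1.7 y -91.8 z 5.6 ; rz -0.002 rad; rp [179.63301097  -0.38007941]
tool shift at present yaw -0.1: x -19.3 y -190.7 z 5.6 ; rz -1.398 rad; rp [179.63301097  -0.38007941]
```

Emit:
{"fn": "move_arm", "kwargs": {"plan": [{"x":-4,"y":-38,"z":0,"rx":0,"ry":0,"rz":0},{"x":-4,"y":-38,"z":0,"rx":0,"ry":0,"rz":0},{"x":-4,"y":-38,"z":0,"rx":0,"ry":0,"rz":0},{"x":-4,"y":-38,"z":0,"rx":0,"ry":0,"rz":0},{"x":-2,"y":-38,"z":0,"rx":0,"ry":0,"rz":0},{"x":0,"y":0,"z":0,"rx":0,"ry":0,"rz":0}]}}

```text
time_s: 21.1
ee_pos: [470.9, -280.7, 249.2]
ee_rot: [-179.8, 0.2, 0.1]
force: [-0.0, -1.6, -2.7]
gripper_width: 30.8
gripper_force: 45.0
```

Emit:
{"fn": "move_arm", "kwargs": {"plan": [{"x":0,"y":0,"z":0,"rx":0,"ry":0,"rz":-0.14},{"x":0,"y":0,"z":0,"rx":0,"ry":0,"rz":-0.14},{"x":0,"y":0,"z":0,"rx":0,"ry":0,"rz":-0.14},{"x":0,"y":0,"z":0,"rx":0,"ry":0,"rz":-0.14},{"x":0,"y":0,"z":5,"rx":0,"ry":0,"rz":-0.14},{"x":0,"y":0,"z":5,"rx":0,"ry":0,"rz":-0.14},{"x":0,"y":0,"z":5,"rx":0,"ry":0,"rz":-0.14},{"x":0,"y":0,"z":5,"rx":0,"ry":0,"rz":-0.14},{"x":0,"y":0,"z":5,"rx":0,"ry":0,"rz":-0.14},{"x":0,"y":0,"z":5,"rx":0,"ry":0,"rz":-0.138}]}}

```text
time_s: 22.1
ee_pos: [471.8, -285.6, 218.7]
ee_rot: [-179.9, -0.0, 80.3]
force: [0.1, 0.3, -1.6]
gripper_width: 30.7
gripper_force: 45.0
```

Run:
```python
from h import *
np.set_printoptions(precision=1,suppress=True)
s=state(); print(s['ee_pos'],s['ee_rot'],s['force']); to(472.6,-286,210,80)
z=s['ee_pos'][2]-123
for n in ('scene','top'):
    f=cam(n)
    for l,h in (('driver_tip',z),('driver_grip',z+142),('lock_right_slot',75),('lock_left_slot',75)):
        for q in landmark_of(n,l)[:1]: print(n,l,round(q['p'],2),np.array(q['point']),atz(f,q['point'],h))
    if n=='scene': cv2.imwrite('pics/tip.png',cv2.resize(f['img'][150:290,240:420,::-1],None,fx=4,fy=4,interpolation=2));
```

```text
[ 471.8 -285.6  218.7] [-179.9   -0.    80.3] [ 0.1  0.3 -1.6]
tool shift at present yaw 80.3: x -0.2 y 0.8 z 8.7 ; rz 0.005 rad; rp [-179.9   -0. ]
scene driver_tip 0.95 [325.3 236.6] [ 473.9 -283.8   95.7]
scene driver_grip 0.76 [333.4 189.7] [ 469.6 -280.1  237.7]
scene lock_right_slot 0.56 [324.2 241.3] [ 476.2 -286.7   75. ]
scene lock_left_slot 0.58 [295.2 281.5] [ 473.  -177.3   75. ]
top driver_tip 0.66 [224.1 149.8] [ 714.5 -267.1   95.7]
top driver_grip 0.69 [181.8 166. ] [ 648.6 -183.3  237.7]
top lock_right_slot 0.57 [225.2 150.4] [ 719.8 -269.    75. ]
top lock_left_slot 0.66 [201.9 260.2] [ 473.1 -170.5   75. ]
```

View pics/tip.png

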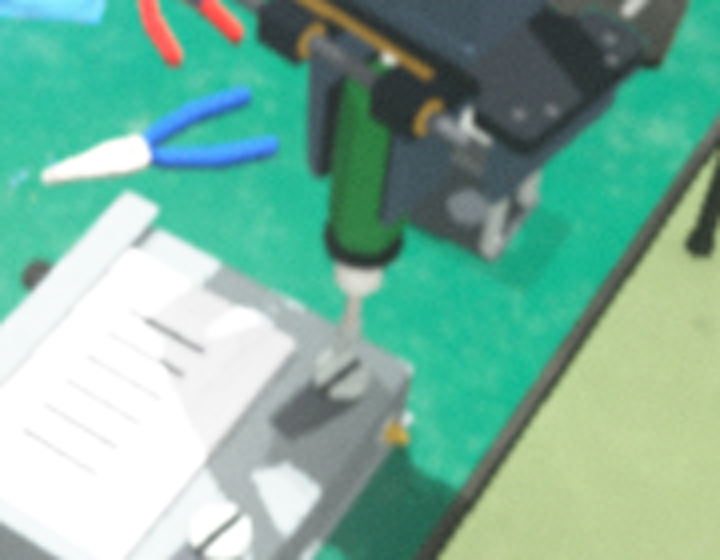

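Blade tip at about (345,352) in the crop, above the right lock's slot (340,375), aligned with it. Descending gently.

Emit:
{"fn": "move_arm", "kwargs": {"plan": [{"x":0,"y":0,"z":6,"rx":0,"ry":0,"rz":0},{"x":0,"y":0,"z":6,"rx":0,"ry":0,"rz":0},{"x":0,"y":0,"z":4,"rx":0,"ry":0,"rz":0},{"x":0,"y":0,"z":2,"rx":0,"ry":0,"rz":0},{"x":0,"y":0,"z":2,"rx":0,"ry":0,"rz":0},{"x":0,"y":0,"z":1,"rx":0,"ry":0,"rz":0},{"x":0,"y":0,"z":1,"rx":0,"ry":0,"rz":0},{"x":0,"y":0,"z":0,"rx":0,"ry":0,"rz":0}]}}

```text
time_s: 23.4
ee_pos: [472.5, -285.5, 198.4]
ee_rot: [180.0, 0.0, 80.0]
force: [-0.1, 0.6, -2.2]
gripper_width: 30.3
gripper_force: 45.0
```

Emit:
{"fn": "move_arm", "kwargs": {"plan": [{"x":0,"y":0,"z":1,"rx":0,"ry":0,"rz":0},{"x":0,"y":0,"z":1,"rx":0,"ry":0,"rz":0},{"x":0,"y":0,"z":1,"rx":0,"ry":0,"rz":0},{"x":0,"y":0,"z":0,"rx":0,"ry":0,"rz":0}]}}

```text
time_s: 23.8
ee_pos: [472.4, -285.4, 195.2]
ee_rot: [-180.0, -0.0, 80.0]
force: [0.5, -0.0, -2.2]
gripper_width: 30.9
gripper_force: 45.0
```

Emit:
{"fn": "move_arm", "kwargs": {"plan": [{"x":0,"y":0,"z":1,"rx":0,"ry":0,"rz":0},{"x":0,"y":0,"z":1,"rx":0,"ry":0,"rz":0},{"x":0,"y":0,"z":0.5,"rx":0,"ry":0,"rz":0},{"x":0,"y":0,"z":0,"rx":0,"ry":0,"rz":0}]}}

```text
time_s: 24.2
ee_pos: [472.5, -285.5, 192.9]
ee_rot: [180.0, 0.0, 80.0]
force: [1.0, 0.6, -2.5]
gripper_width: 31.0
gripper_force: 45.0
```

Emit:
{"fn": "move_arm", "kwargs": {"plan": [{"x":0,"y":0,"z":0,"rx":0,"ry":0,"rz":0.1},{"x":0,"y":0,"z":0,"rx":0,"ry":0,"rz":0.1},{"x":0,"y":0,"z":0,"rx":0,"ry":0,"rz":0.1},{"x":0,"y":0,"z":0,"rx":0,"ry":0,"rz":0.1},{"x":0,"y":0,"z":0,"rx":0,"ry":0,"rz":0.1},{"x":0,"y":0,"z":0,"rx":0,"ry":0,"rz":0}]}}

```text
time_s: 24.8
ee_pos: [472.7, -285.5, 192.9]
ee_rot: [180.0, -0.0, 51.3]
force: [-0.1, 0.0, -3.2]
gripper_width: 30.6
gripper_force: 45.0
```

```bash
python3 -c "
from h import *
s=state();print(s['ee_pos'],s['ee_rot'],s['force'],s['torque'],s['qpos'])"
```

```text
[ 472.69504965 -285.48994497  192.93993638] [ 1.79964599e+02 -9.18133313e-03  5.13459048e+01] [-0.12754503  0.01708584 -3.15037046] [-0.02911603 -0.20413414  0.12104959] [-3.23268419e+01  1.70662882e+01  9.46094989e+01  5.62283328e-03
  6.82880155e+01  6.32517770e+00]
```

Emit:
{"fn": "move_arm", "kwargs": {"plan": [{"x":0,"y":0,"z":0,"rx":0,"ry":0,"rz":0.1},{"x":0,"y":0,"z":0,"rx":0,"ry":0,"rz":0.1},{"x":0,"y":0,"z":0,"rx":0,"ry":0,"rz":0.1},{"x":0,"y":0,"z":0,"rx":0,"ry":0,"rz":0.1},{"x":0,"y":0,"z":0,"rx":0,"ry":0,"rz":0.1},{"x":0,"y":0,"z":0,"rx":0,"ry":0,"rz":0.1},{"x":0,"y":0,"z":0,"rx":0,"ry":0,"rz":0.1},{"x":0,"y":0,"z":0,"rx":0,"ry":0,"rz":0.1},{"x":0,"y":0,"z":0,"rx":0,"ry":0,"rz":0.1},{"x":0,"y":0,"z":0,"rx":0,"ry":0,"rz":0.1}]}}

```text
time_s: 25.8
ee_pos: [473.2, -285.1, 193.0]
ee_rot: [-180.0, -0.1, -6.1]
force: [2.3, 0.6, -1.9]
gripper_width: 30.4
gripper_force: 45.0
```

```bash
cat > lk.py <<'E'
from h import *
np.set_printoptions(precision=2,suppress=True)
s=state();print(s['ee_pos'],s['ee_rot'],s['force'],s['torque'],s['qpos'])
f=cam('scene'); P=cloud(f)
for l in ('lock_right','lock_left'):
    for r in masks_of('scene',l)[:1]:
        p=P[r['pixels']]; t=p[(p[:,2]>60)&(p[:,2]<70)]; c=(472.6,-284.5 if 'r' in l[5:] and l!='lock_left' else -174.5)
        d=t.mean(0)[:2]-c; print(l,round(r['p'],2),len(t),'tongue dir deg',np.degrees(np.arctan2(d[1],d[0])),d)
E
python3 lk.py
```

```text
[ 473.22 -285.05  192.95] [-179.95   -0.1    -6.07] [ 2.27  0.57 -1.85] [ 0.34 -0.54  0.1 ] [-32.31  17.07  94.6    0.09  68.26  63.72]
lock_right 0.51 137 tongue dir deg 19.357324053821895 [21.04  7.39]
lock_left 0.85 179 tongue dir deg 79.38917888492256 [ 3.82 20.36]
```

Emit:
{"fn": "move_arm", "kwargs": {"plan": [{"x":0,"y":0,"z":0,"rx":0,"ry":0,"rz":0.07},{"x":0,"y":0,"z":0,"rx":0,"ry":0,"rz":0.07},{"x":0,"y":0,"z":0,"rx":0,"ry":0,"rz":0},{"x":0,"y":0,"z":0,"rx":0,"ry":0,"rz":0}]}}

```text
time_s: 26.35
ee_pos: [473.0, -285.1, 193.0]
ee_rot: [-180.0, -0.1, -13.8]
force: [3.1, 1.9, -2.4]
gripper_width: 30.9
gripper_force: 45.0
```

```bash
python3 lk.py
```

```text
[ 473.05 -285.11  192.96] [-179.95   -0.07  -13.82] [ 3.13  1.89 -2.44] [ 0.64 -0.85  0.07] [-32.31  17.07  94.6    0.07  68.28  71.48]
lock_right 0.55 145 tongue dir deg 10.65964107986785 [21.57  4.06]
lock_left 0.8 198 tongue dir deg 78.41981128627668 [ 4.3  20.97]
```

Emit:
{"fn": "move_arm", "kwargs": {"plan": [{"x":0,"y":0,"z":0,"rx":0,"ry":0,"rz":0.06},{"x":0,"y":0,"z":0,"rx":0,"ry":0,"rz":0.06},{"x":0,"y":0,"z":0,"rx":0,"ry":0,"rz":0},{"x":0,"y":0,"z":0,"rx":0,"ry":0,"rz":0}]}}

```text
time_s: 26.9
ee_pos: [472.9, -285.2, 193.0]
ee_rot: [-180.0, -0.0, -20.8]
force: [3.9, 2.4, -3.3]
gripper_width: 31.1
gripper_force: 45.0
```

```bash
python3 lk.py
```

```text
[ 472.9  -285.17  193.  ] [-179.96   -0.05  -20.77] [ 3.93  2.38 -3.26] [ 0.98 -1.27  0.09] [-32.32  17.06  94.61   0.06  68.29  78.43]
lock_right 0.74 127 tongue dir deg 5.12154916613854 [20.51  1.84]
lock_left 0.93 192 tongue dir deg 78.87248372074384 [ 4.21 21.41]
```

Emit:
{"fn": "move_arm", "kwargs": {"plan": [{"x":0,"y":0,"z":0,"rx":0,"ry":0,"rz":-0.1},{"x":0,"y":0,"z":0,"rx":0,"ry":0,"rz":-0.12},{"x":0,"y":0,"z":-3,"rx":0,"ry":0,"rz":0},{"x":0,"y":0,"z":-8,"rx":0,"ry":0,"rz":0},{"x":0,"y":0,"z":-15,"rx":0,"ry":0,"rz":0},{"x":0,"y":0,"z":-10,"rx":0,"ry":0,"rz":0},{"x":0,"y":0,"z":0,"rx":0,"ry":0,"rz":0}]}}

```text
time_s: 27.75
ee_pos: [473.1, -286.3, 231.0]
ee_rot: [179.9, -0.2, -8.3]
force: [0.2, -0.8, -2.9]
gripper_width: 31.0
gripper_force: 45.0
```

```bash
python3 lk.py
python3 - <<'E'
from h import *
np.set_printoptions(precision=1,suppress=True)
f=cam('scene'); p=state()['ee_pos']
for q in landmark_of('scene','driver_tip')[:1]: print(q['p'],atz(f,q['point'],p[2]-123))
cv2.imwrite('pics/r1.png',cv2.resize(f['img'][150:300,220:400,::-1],None,fx=4,fy=4,interpolation=2))
to(472.6,-176,230,80)
E
```

```text
[ 473.07 -286.3   231.  ] [179.86  -0.19  -8.32] [ 0.17 -0.85 -2.87] [ 0.09 -0.01  0.07] [-32.34  15.61  91.04  -0.05  73.13  65.99]
lock_right 0.81 151 tongue dir deg 3.4752752169919243 [21.46  1.3 ]
lock_left 0.76 189 tongue dir deg 79.57892229118633 [ 3.57 19.38]
0.59 [ 474.3 -285.9  105.3]
tool shift at present yaw -8.3: x -15.1 y -108.2 z -1.8 ; rz -1.541 rad; rp [-180.     0.1]
```

View pics/r1.png

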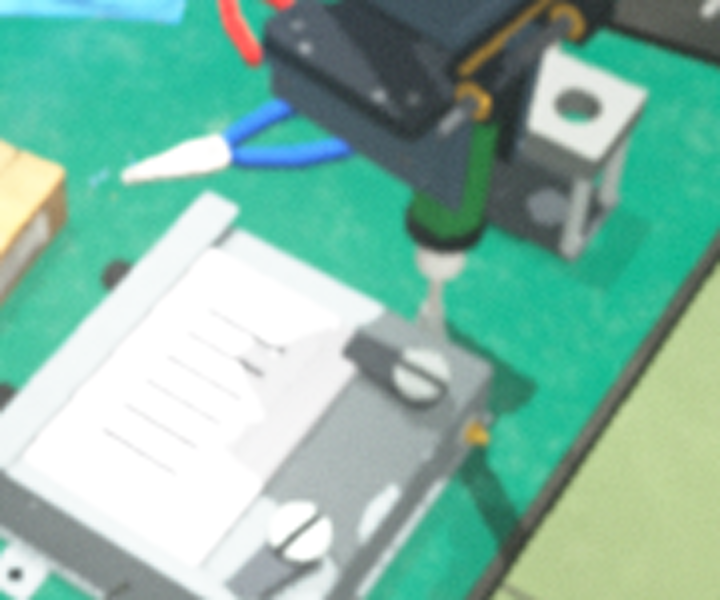

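The right lock's tongue (380,340) points to the rear over the cover's front edge and its slot is turned a quarter, so it is shut. Next the left lock.

Emit:
{"fn": "move_arm", "kwargs": {"plan": [{"x":-5,"y":-36,"z":0,"rx":0,"ry":0,"rz":0},{"x":-5,"y":-36,"z":0,"rx":0,"ry":0,"rz":0},{"x":-5,"y":-36,"z":0,"rx":0,"ry":0,"rz":0},{"x":0,"y":0,"z":0,"rx":0,"ry":0,"rz":0}]}}

```text
time_s: 28.4
ee_pos: [472.3, -172.7, 228.5]
ee_rot: [-179.9, 0.1, -8.1]
force: [-0.3, -0.5, -2.1]
gripper_width: 30.5
gripper_force: 45.0
```

Emit:
{"fn": "move_arm", "kwargs": {"plan": [{"x":0,"y":0,"z":0,"rx":0,"ry":0,"rz":-0.147},{"x":0,"y":0,"z":0,"rx":0,"ry":0,"rz":-0.147},{"x":0,"y":0,"z":0,"rx":0,"ry":0,"rz":-0.147},{"x":0,"y":0,"z":0,"rx":0,"ry":0,"rz":-0.147},{"x":0,"y":0,"z":0,"rx":0,"ry":0,"rz":-0.147},{"x":0,"y":0,"z":0,"rx":0,"ry":0,"rz":-0.147},{"x":0,"y":0,"z":3,"rx":0,"ry":0,"rz":-0.147},{"x":0,"y":0,"z":3,"rx":0,"ry":0,"rz":-0.147},{"x":0,"y":0,"z":3,"rx":0,"ry":0,"rz":-0.147},{"x":0,"y":0,"z":3,"rx":0,"ry":0,"rz":-0.147}]}}

```text
time_s: 29.4
ee_pos: [473.0, -177.1, 216.3]
ee_rot: [-180.0, 0.0, 76.3]
force: [0.7, 0.2, -1.7]
gripper_width: 30.5
gripper_force: 45.0
```

Run:
```python
from h import *
np.set_printoptions(precision=1,suppress=True)
p=state()['ee_pos']; print(p,state()['ee_rot'],state()['force'])
f=cam('scene')
for l,z in (('driver_tip',p[2]-123),('lock_left_slot',75)):
    for q in landmark_of('scene',l)[:1]: print(l,q['p'],np.array(q['point']),atz(f,q['point'],z))
cv2.imwrite('pics/l1.png',cv2.resize(f['img'][200:310,240:350,::-1],None,fx=5,fy=5,interpolation=2))
to(472.6,-176,200,76)
```

```text
[ 473.  -177.1  216.3] [-180.     0.    76.3] [ 0.7  0.2 -1.7]
driver_tip 0.91 [294.5 274.1] [ 477.  -180.    93.3]
lock_left_slot 0.81 [295.3 277.3] [ 477.7 -185.    75. ]
tool shift at present yaw 75.8: x 0.8 y -0.5 z 16.4 ; rz -0.004 rad; rp [-179.9    0. ]
```

View pics/l1.png

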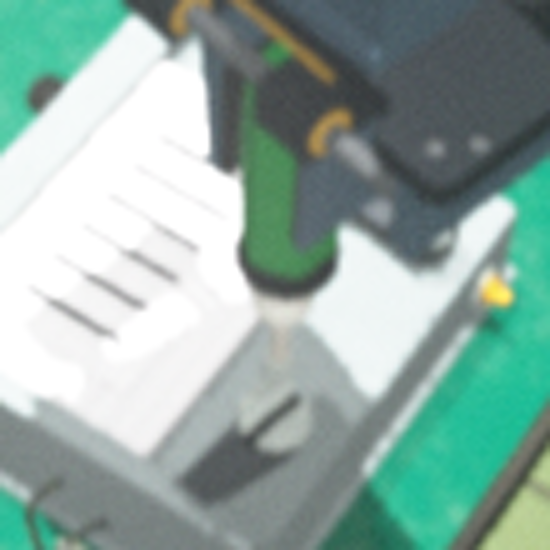

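The blade (about 275,385) is just above the left slot (275,420), parallel to it. Descending as on the right lock.

Emit:
{"fn": "move_arm", "kwargs": {"plan": [{"x":1.3,"y":-0.5,"z":6,"rx":0,"ry":0,"rz":0},{"x":0,"y":0,"z":6,"rx":0,"ry":0,"rz":0},{"x":0,"y":0,"z":4,"rx":0,"ry":0,"rz":0},{"x":0,"y":0,"z":2,"rx":0,"ry":0,"rz":0},{"x":0,"y":0,"z":1,"rx":0,"ry":0,"rz":0},{"x":0,"y":0,"z":1,"rx":0,"ry":0,"rz":0},{"x":0,"y":0,"z":0,"rx":0,"ry":0,"rz":0}]}}

```text
time_s: 30.25
ee_pos: [473.0, -175.0, 196.9]
ee_rot: [180.0, 0.0, 76.0]
force: [-0.2, -0.3, -1.8]
gripper_width: 30.6
gripper_force: 45.0
```

Emit:
{"fn": "move_arm", "kwargs": {"plan": [{"x":0,"y":0,"z":1,"rx":0,"ry":0,"rz":0},{"x":0,"y":0,"z":1,"rx":0,"ry":0,"rz":0},{"x":0,"y":0,"z":0,"rx":0,"ry":0,"rz":0}]}}

```text
time_s: 30.55
ee_pos: [472.9, -175.0, 194.8]
ee_rot: [-180.0, 0.0, 76.0]
force: [-0.5, 0.4, -1.6]
gripper_width: 30.9
gripper_force: 45.0
```

Emit:
{"fn": "move_arm", "kwargs": {"plan": [{"x":0,"y":0,"z":1,"rx":0,"ry":0,"rz":0},{"x":0,"y":0,"z":0.8,"rx":0,"ry":0,"rz":0},{"x":0,"y":0,"z":0,"rx":0,"ry":0,"rz":0.1},{"x":0,"y":0,"z":0,"rx":0,"ry":0,"rz":0.1},{"x":0,"y":0,"z":0,"rx":0,"ry":0,"rz":0.1},{"x":0,"y":0,"z":0,"rx":0,"ry":0,"rz":0.1},{"x":0,"y":0,"z":0,"rx":0,"ry":0,"rz":0.1},{"x":0,"y":0,"z":0,"rx":0,"ry":0,"rz":0.1},{"x":0,"y":0,"z":0,"rx":0,"ry":0,"rz":0}]}}

```text
time_s: 31.45
ee_pos: [473.1, -174.9, 193.0]
ee_rot: [-180.0, -0.0, 41.6]
force: [0.2, 1.1, -1.9]
gripper_width: 30.5
gripper_force: 45.0
```

```bash
python3 lk.py
```

```text
[ 473.06 -174.9   193.01] [-180.     -0.02   41.6 ] [ 0.16  1.06 -1.93] [ 0.1  -0.14  0.07] [-21.61  12.83 100.55   0.02  66.61  26.79]
lock_left 0.58 186 tongue dir deg 63.429942741013335 [ 9.96 19.92]
```

Emit:
{"fn": "move_arm", "kwargs": {"plan": [{"x":0,"y":0,"z":0,"rx":0,"ry":0,"rz":0.1},{"x":0,"y":0,"z":0,"rx":0,"ry":0,"rz":0.1},{"x":0,"y":0,"z":0,"rx":0,"ry":0,"rz":0.1},{"x":0,"y":0,"z":0,"rx":0,"ry":0,"rz":0.1},{"x":0,"y":0,"z":0,"rx":0,"ry":0,"rz":0.1},{"x":0,"y":0,"z":0,"rx":0,"ry":0,"rz":0.1},{"x":0,"y":0,"z":0,"rx":0,"ry":0,"rz":0.1},{"x":0,"y":0,"z":0,"rx":0,"ry":0,"rz":0.1},{"x":0,"y":0,"z":0,"rx":0,"ry":0,"rz":0}]}}

```text
time_s: 32.5
ee_pos: [473.6, -174.9, 193.1]
ee_rot: [-180.0, -0.1, -4.2]
force: [2.2, 1.0, -4.1]
gripper_width: 30.9
gripper_force: 45.0
```

```bash
python3 lk.py
```

```text
[ 473.6  -174.89  193.1 ] [-179.98   -0.08   -4.18] [ 2.17  1.03 -4.07] [ 0.28 -0.58  0.02] [-21.6   12.84 100.53   0.05  66.56  72.56]
lock_right 0.79 71 tongue dir deg 12.25799823186173 [9.38 2.04]
lock_left 0.71 162 tongue dir deg 18.22024773129311 [23.37  7.69]
```

Same lag as before; a further 16° closes it.

Emit:
{"fn": "move_arm", "kwargs": {"plan": [{"x":0,"y":0,"z":0,"rx":0,"ry":0,"rz":0.07},{"x":0,"y":0,"z":0,"rx":0,"ry":0,"rz":0.07},{"x":0,"y":0,"z":0,"rx":0,"ry":0,"rz":0.07},{"x":0,"y":0,"z":0,"rx":0,"ry":0,"rz":0.07},{"x":0,"y":0,"z":0,"rx":0,"ry":0,"rz":0},{"x":0,"y":0,"z":0,"rx":0,"ry":0,"rz":0}]}}

```text
time_s: 33.25
ee_pos: [473.5, -174.9, 193.2]
ee_rot: [-180.0, -0.1, -20.2]
force: [3.7, 1.5, -4.8]
gripper_width: 30.9
gripper_force: 45.0
```

```bash
python3 lk.py
```

```text
[ 473.55 -174.95  193.15] [-179.97   -0.08  -20.17] [ 3.65  1.54 -4.76] [ 0.38 -0.98  0.05] [-21.6   12.83 100.53   0.04  66.56  88.55]
lock_right 0.79 58 tongue dir deg 15.635272790536364 [5.94 1.66]
lock_left 0.56 0 tongue dir deg nan [nan nan]lk.py:8: RuntimeWarning: Mean of empty slice.
  d=t.mean(0)[:2]-c; print(l,round(r['p'],2),len(t),'tongue dir deg',np.degrees(np.arctan2(d[1],d[0])),d)
  ret = um.true_divide(
```

Emit:
{"fn": "move_arm", "kwargs": {"plan": [{"x":0,"y":0,"z":0,"rx":0,"ry":0,"rz":0.05},{"x":0,"y":0,"z":0,"rx":0,"ry":0,"rz":0},{"x":0,"y":0,"z":0,"rx":0,"ry":0,"rz":0},{"x":0,"y":0,"z":0,"rx":0,"ry":0,"rz":-0.13},{"x":0,"y":0,"z":0,"rx":0,"ry":0,"rz":-0.12},{"x":0,"y":0,"z":-3,"rx":0,"ry":0,"rz":0},{"x":0,"y":0,"z":-8,"rx":0,"ry":0,"rz":0},{"x":0,"y":0,"z":-20,"rx":0,"ry":0,"rz":0},{"x":0,"y":0,"z":-25,"rx":0,"ry":0,"rz":0},{"x":0,"y":0,"z":0,"rx":0,"ry":0,"rz":0}]}}

```text
time_s: 34.4
ee_pos: [474.6, -176.0, 252.9]
ee_rot: [179.9, -0.4, -8.9]
force: [0.0, 0.7, -2.0]
gripper_width: 30.4
gripper_force: 45.0
```

```bash
python3 lk.py; python3 cov.py; python3 -c "
from h import *
to(490,-475.3,251,0)"
```

```text
[ 474.56 -176.03  252.9 ] [179.86  -0.41  -8.92] [ 0.04  0.7  -1.97] [-0.02 -0.01  0.01] [-21.62  10.49  94.71  -0.05  74.37  77.31]
lock_right 0.81 136 tongue dir deg 2.5812278223693985 [19.83  0.89]
lock_left 0.62 171 tongue dir deg 2.079234507803893 [22.1  0.8]
scene ((558.0593872070312, -198.64309692382812), (106.98741912841797, 120.07945251464844), 0.18455590307712555)
scene cover_corner 0.86 [ 620.14 -141.     52.  ]
scene fence_corner 0.88 [ 623.16 -139.72   52.  ]
top ((557.474609375, -238.7655487060547), (104.83079528808594, 123.58926391601562), 0.29854899644851685)
top fence_corner 0.59 [ 619.91 -145.28   52.  ]
[ 472.81 -174.98  248.68] [-0.2  -0.42 -2.62] [ 0.07 -0.01  0.01]
tool shift at present yaw -8.8: x 63.1 y 294.1 z -2.3 ; rz -0.154 rad; rp [-1.79996719e+02  4.67067592e-02]
```

Both tongues now point to the rear (about 2°), and the cover is still home. Returning the driver.

Emit:
{"fn": "move_arm", "kwargs": {"plan": [{"x":0,"y":0,"z":-3,"rx":0,"ry":0,"rz":-0.077},{"x":0,"y":0,"z":0,"rx":0,"ry":0,"rz":-0.077},{"x":3,"y":43,"z":0,"rx":0,"ry":0,"rz":0},{"x":3,"y":43,"z":0,"rx":0,"ry":0,"rz":0},{"x":3,"y":43,"z":0,"rx":0,"ry":0,"rz":0},{"x":3,"y":43,"z":0,"rx":0,"ry":0,"rz":0},{"x":2.5,"y":43,"z":0,"rx":0,"ry":0,"rz":0},{"x":2.5,"y":43,"z":0,"rx":0,"ry":0,"rz":0},{"x":0,"y":42,"z":0,"rx":0,"ry":0,"rz":0},{"x":0,"y":0,"z":0,"rx":0,"ry":0,"rz":0}]}}

```text
time_s: 35.95
ee_pos: [489.0, -480.4, 250.1]
ee_rot: [179.9, 0.1, -0.3]
force: [0.6, 0.9, -2.7]
gripper_width: 30.7
gripper_force: 45.0
```

Emit:
{"fn": "move_arm", "kwargs": {"plan": [{"x":0,"y":0,"z":0,"rx":0,"ry":0,"rz":0},{"x":0,"y":0,"z":0,"rx":0,"ry":0,"rz":0}]}}

```text
time_s: 36.15
ee_pos: [489.9, -474.1, 251.9]
ee_rot: [-179.9, 0.0, 0.0]
force: [0.2, 0.3, -1.4]
gripper_width: 30.7
gripper_force: 45.0
```

Run:
```python
from h import *
np.set_printoptions(precision=1,suppress=True)
p=state()['ee_pos'];print(p,state()['ee_rot'],state()['force']); to(490.2,-475.1,131,0)
for n in ('scene','top'):
    f=cam(n)
    for q in landmark_of(n,'driver_tip')[:1]: print(q['p'],np.array(q['point']),atz(f,q['point'],p[2]-123))
    if n=='scene': cv2.imwrite('pics/back.png',cv2.resize(f['img'][100:240,290:430,::-1],None,fx=4,fy=4,interpolation=2))
```

```text
[ 489.9 -474.1  251.9] [-179.9    0.     0. ] [ 0.2  0.3 -1.4]
tool shift at present yaw 0.0: x 0.3 y 1.0 z 120.9 ; rz 0.000 rad; rp [-179.9    0. ]
0.57 [365.8 164.5] [ 490.5 -472.   128.9]
```

View pics/back.png

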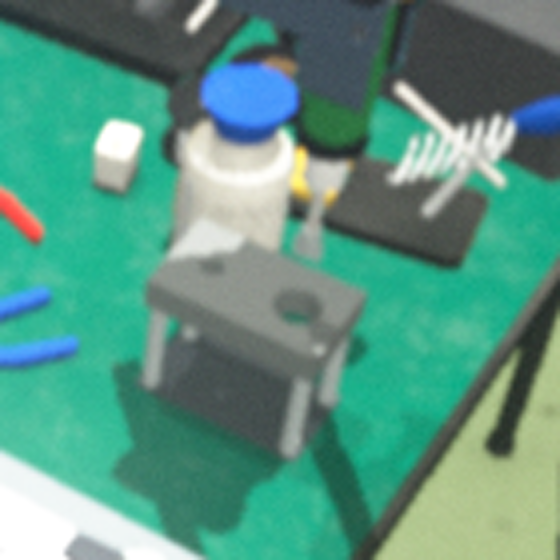

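The blade (310,250) hangs upright above the large hole (297,305). Lowering it in stages.

Emit:
{"fn": "move_arm", "kwargs": {"plan": [{"x":0.3,"y":0.8,"z":15,"rx":0,"ry":0,"rz":0},{"x":0,"y":0,"z":20,"rx":0,"ry":0,"rz":0},{"x":0,"y":0,"z":12,"rx":0,"ry":0,"rz":0},{"x":0,"y":0,"z":12,"rx":0,"ry":0,"rz":0},{"x":0,"y":0,"z":12,"rx":0,"ry":0,"rz":0},{"x":0,"y":0,"z":10,"rx":0,"ry":0,"rz":0},{"x":0,"y":0,"z":5,"rx":0,"ry":0,"rz":0},{"x":0,"y":0,"z":0,"rx":0,"ry":0,"rz":0}]}}

```text
time_s: 37.15
ee_pos: [490.0, -475.6, 165.2]
ee_rot: [-179.9, 0.1, -0.0]
force: [-0.4, -0.1, -2.3]
gripper_width: 30.9
gripper_force: 45.0
```

Emit:
{"fn": "move_arm", "kwargs": {"plan": [{"x":0,"y":0,"z":5,"rx":0,"ry":0,"rz":0},{"x":0,"y":0,"z":5,"rx":0,"ry":0,"rz":0},{"x":0,"y":0,"z":0,"rx":0,"ry":0,"rz":0}]}}

```text
time_s: 37.45
ee_pos: [489.9, -475.6, 155.4]
ee_rot: [-180.0, 0.0, -0.0]
force: [0.4, -0.1, -3.3]
gripper_width: 30.6
gripper_force: 45.0
```

Emit:
{"fn": "move_arm", "kwargs": {"plan": [{"x":0,"y":-0.4,"z":5,"rx":0,"ry":0,"rz":0},{"x":0,"y":0,"z":5,"rx":0,"ry":0,"rz":0},{"x":0,"y":0,"z":4,"rx":0,"ry":0,"rz":0},{"x":0,"y":0,"z":0,"rx":0,"ry":0,"rz":0}]}}

```text
time_s: 37.85
ee_pos: [489.8, -475.1, 141.1]
ee_rot: [-179.9, 0.1, -0.0]
force: [-0.7, -0.5, -2.4]
gripper_width: 30.9
gripper_force: 45.0
```

Emit:
{"fn": "move_arm", "kwargs": {"plan": [{"x":0,"y":0,"z":4,"rx":0,"ry":0,"rz":0},{"x":0,"y":0,"z":3,"rx":0,"ry":0,"rz":0},{"x":0,"y":0,"z":2,"rx":0,"ry":0,"rz":0},{"x":0,"y":0,"z":0,"rx":0,"ry":0,"rz":0}]}}

```text
time_s: 38.25
ee_pos: [490.1, -475.3, 132.7]
ee_rot: [-180.0, 0.0, -0.0]
force: [-0.4, -0.3, -1.9]
gripper_width: 30.8
gripper_force: 45.0
```

Emit:
{"fn": "move_arm", "kwargs": {"plan": [{"x":0,"y":0,"z":1,"rx":0,"ry":0,"rz":0},{"x":0,"y":0,"z":1,"rx":0,"ry":0,"rz":0},{"x":0,"y":0,"z":0.5,"rx":0,"ry":0,"rz":0},{"x":0,"y":0,"z":0,"rx":0,"ry":0,"rz":0}]}}

```text
time_s: 38.65
ee_pos: [490.3, -475.5, 131.0]
ee_rot: [180.0, -0.0, -0.0]
force: [-0.3, -0.4, -0.3]
gripper_width: 30.9
gripper_force: 45.0
```

Emit:
{"fn": "move_arm", "kwargs": {"plan": [{"x":0,"y":0,"z":0,"rx":0,"ry":0,"rz":0},{"x":0,"y":0,"z":0,"rx":0,"ry":0,"rz":0},{"x":0,"y":0,"z":0,"rx":0,"ry":0,"rz":0},{"x":0,"y":0,"z":0,"rx":0,"ry":0,"rz":0},{"x":0,"y":0,"z":0,"rx":0,"ry":0,"rz":0},{"x":0,"y":0,"z":0,"rx":0,"ry":0,"rz":0}], "grip": 0.7, "squeeze": 8}}

```text
time_s: 39.25
ee_pos: [490.2, -475.5, 130.6]
ee_rot: [180.0, -0.0, -0.0]
force: [0.2, -0.6, 0.2]
gripper_width: 63.8
gripper_force: 0.0
```

Emit:
{"fn": "move_arm", "kwargs": {"plan": [{"x":0,"y":0,"z":-15,"rx":0,"ry":0,"rz":0},{"x":0,"y":0,"z":-30,"rx":0,"ry":0,"rz":0},{"x":0,"y":0,"z":-40,"rx":0,"ry":0,"rz":0},{"x":0,"y":0,"z":-45,"rx":0,"ry":0,"rz":0},{"x":-40,"y":0,"z":0,"rx":0,"ry":0,"rz":0},{"x":-45,"y":0,"z":0,"rx":0,"ry":0,"rz":0},{"x":-45,"y":0,"z":0,"rx":0,"ry":0,"rz":0},{"x":0,"y":0,"z":0,"rx":0,"ry":0,"rz":0},{"x":0,"y":0,"z":0,"rx":0,"ry":0,"rz":0}]}}

```text
time_s: 40.15
ee_pos: [359.7, -475.6, 261.2]
ee_rot: [180.0, -0.1, -0.1]
force: [0.2, -0.9, -0.5]
gripper_width: 63.5
gripper_force: 0.0
```

```bash
python3 lk.py; python3 cov.py
python3 - <<'E'
from h import *
f=cam('scene'); save(f,'end.png')
for q in landmark_of('scene','driver_grip')[:1]: print(q['p'],q['point'],atz(f,q['point'],149))
P=cloud(f); g=f['img'].astype(int)
m=(g[...,1]>g[...,0]+50)&(g[...,1]>g[...,2]+40)&(P[...,2]>110)&(P[...,2]<200)&(abs(P[...,0]-490)<40)&(abs(P[...,1]+475)<40)
p=P[m]; print(len(p),p.min(0),p.max(0))
E
```

```text
[ 359.69 -475.59  261.25] [179.95  -0.07  -0.1 ] [ 0.18 -0.93 -0.45] [0.06 0.01 0.03] [-54.02  18.83  82.06   0.03  79.03  36.08]
lock_right 0.74 141 tongue dir deg 2.8878648761078365 [21.95  1.11]
lock_left 0.75 178 tongue dir deg 1.198153533184994 [22.41  0.47]
scene ((557.6331176757812, -218.31842041015625), (158.04608154296875, 107.37779998779297), 89.33529663085938)
scene cover_corner 0.86 [ 620.47 -147.06   52.  ]
scene fence_corner 0.55 [ 617.33 -132.22   52.  ]
top cover_corner 0.79 [ 617.39 -135.4    52.  ]
top fence_corner 0.97 [ 625.01 -139.75   52.  ]
[ 360.52 -475.33  260.44] [0.95 0.34 0.64] [ 0.01  0.01 -0.01]
0.61 [370.5, 154.2] [ 489.66051223 -485.06297018  149.        ]
537 [ 472.6450759  -487.47547269  110.07693866] [ 504.98042279 -456.48095912  196.10871423]
```

View pics/end.png

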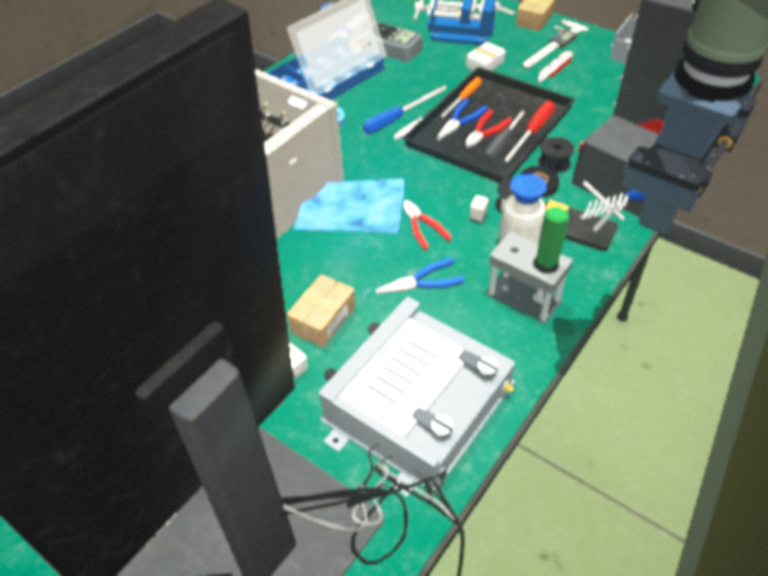

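The final view shows both locks shut ((480,363) and (435,423)), the cover home, the driver upright in its hole (553,240), and the cartons and pliers where they were. Handing in.

```bash
python3 -c "
from workcell import *
print(job_done())"
```

```text
the job is handed in; nothing more can be done
None
```

I handed the job in at about 40 s of the 72 s limit; the judge gave no verdict, but the final images show the cover home, both locks shut with the blade, the screwdriver upright in its rack hole, and the cartons and pliers where they were.

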